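Load the sleeve-label roll on the bent arm of the dispenser

TASK

Lift the label roll out of its rest, thread it over the free end of the dispenser's bent steel arm and slide it round the bend, turning it with the arm, until it sits against the collar by the post. Be gentle: the roll is a close fit, so feel your way and never force it against the arm. Then let go and leave the roll hanging there, with the other things on the table left alone.

Things in the scene. Friction and masses are not known exactly. Their poses are not given: they have to be found in the camera images.
- roll_center (a point): Centre of the loose label roll: rigid white paper roll on a cardboard core, 110 mm outside diameter, 30 mm wide, 28 mm through bore, about 0.25 kg (varies). Its x axis is the bore axis, horizontal at the start: the roll stands on edge in its rest, only its lowest 20 mm inside it, so it can be pinched from above by its two flat faces over the bore.
- cradle: The fixed steel rest of the roll: a small open tray 48 mm (x) by 90 mm (y), 30 mm high; origin at the centre of its underside. The roll stands between its long walls, bore axis along the rest's x axis.
- holder: Fixed dispenser: grey foot plate 160 x 130 x 12 mm, a 28 mm post and on it the arm, a rigid bent steel rod of 24 mm diameter lying in one horizontal plane, centre line 130 mm above the table. Nothing on it is higher than 20 mm above that line. Origin at the foot of the post axis, on the table. The arm's straight inner leg runs from the post along the holder's +x.
- rod_tip (a point): The very end, on the centre line, of the arm's free end, which is a hemisphere of 12 mm radius. Behind it lies the straight outer leg, about 50 mm long; its outward direction is 1.30 rad from the holder's +x towards its +y. Axes are the holder's.
- home (a point): Where the roll's centre belongs: on the centre line of the inner leg, 41 mm from the post axis, 15 mm in front of the face of the collar (a 40 mm disc fixed on the arm, face 26 mm from the post axis). A roll hanging freely there has its centre 2 mm lower. Axes are the holder's.
- muffins: Bystander: clear box of four muffins, 113 x 113 x 80 mm, loose; origin at the centre of its underside.
- spray: Bystander: white bottle with a blue cap, 52 mm diameter, 120 mm tall, loose; origin at the centre of its underside.
- bowl: Bystander: steel bowl, 120 mm across, 50 mm high, loose; origin at the centre of its underside.
- bend_start (a point): Centre line of the arm where the inner leg ends, 75 mm from the post axis. From here outward to the outer leg the arm bends to the left (towards the holder's +y) by 1.30 rad in all. It was bent by hand and is no true arc: some stretches have a radius of about 80 mm, others are nearly straight, where is not known, so it must be followed by feel. Axes are the holder's.
Not all that is in view belongs to the job. Of the things shaped like the part that bears roll_center, the white one is meant.

How it is judged:
By the outcome, as a careful person would: the job done as asked, in the order asked, and still so for the second after the job is handed in, with the robot touching nothing.
It also fails if it takes over 72 s, if anything falls off the work surface, if the arm or the gripper's body presses on something with over 40 N, if the wrist force passes 120 N, or if a joint passes its speed limit or range.

ROBOT

A 6-joint arm with a two-finger parallel gripper is mounted at the origin on the work surface. World frame = base frame: x ahead of the robot, y to its left, z up, the work surface at z = 0. Lengths are in m, angles in degrees, forces in N, time in s.
With the tool pointing down it reaches from about 0.275 to 0.825 m from the base axis. Payload 4.9 kg.
Tool frame: the origin (TCP) lies midway between the tips of the shut fingers; the grasp point (between the pads) lies 19 mm behind it; z points along the fingers, x is the direction in which the jaws open and shut, and the axes are right-handed (so a half turn about z gives the same grasp; the last joint's range is limited). The gripper opens to 85 mm and grips with 20 to 120 N. Pads are 22 mm wide; open, the fingers measure 114 mm over their backs; the gripper's body (76 mm by 85 mm) begins 54 mm behind the grasp point. The pads swing forward as they close: fully open they stand 13 mm farther back than shut.
Start: joints at [-78.621, 18.69, -11.035, 60.275, 0, 82.311], TCP at [0.18, -0.52, 0.231] pointing down, gripper open.
Joint ranges: [-152.03, 152.03], [-55.5, 102.48], [-74.3, 77.21], [-110.64, 120.58], [-84.22, 78.4], [-180, 180]. Speed limits (degrees/s): [147.25, 147.25, 180, 180, 180, 180].

INTERFACE

Orientations are given as [roll, pitch, yaw] about the fixed x, y, z axes, in that order (R = Rz(yaw) Ry(pitch) Rx(roll)).
In Python, from cell import sense, capture, get_calibration, sign_off, find_in gives the robot as it stands.
- The arm moves only by the tool jog_arm, never from a script. Its argument "increments" is a list of rows, each an object of numbers: "wx", "wy", "wz": the turn, a rotation vector about the tool's x, y, z in units of 0.15 rad (1.0 is 0.15 rad); "dx", "dy", "dz": the shift along the tool's x, y, z in units of 20 mm (1.0 is 20 mm); "grip": the opening, from 0 (shut) to 1 (fully open). In form: [{"wx": .., "wy": .., "wz": .., "dx": .., "dy": .., "dz": .., "grip": ..}, ...]. A call has 1 to 20 rows; each row shifts and turns the commanded pose from where the row before left it, along the tool's axes as they then stand; what a row does not reach is not made up. A row lasts 1/8 s, in which the tool goes at most 62.5 mm and 10.7 degrees, less where a joint would pass 70% of its speed; a pose out of reach is approached as far as the arm can. A call with a number of a shift or a turn outside -1 to 1 is refused whole. A call with a gripper value outside its range is refused whole. The fingers move at their own pace and stop on an object; "squeeze" is the grip in N (left out, the last holds). Time passes only in rows, so rows that do not move let the fingers close. It gives the time, the measured TCP pose, the force and the opening at its end, in the units of the state.
- sense(): the state, without advancing time (a new reading comes with each control period).
- capture(name): name is "scene" or "top"; returns the picture (480x640x3 uint8, red, green, blue); there is no depth.
- get_calibration(name): a dict with "vertical_fov" (degrees; the focal length in pixels is half the picture's height over the tangent of half this angle, whatever the lens; pixels are square), "cx", "cy" (the principal point, pixels), "R" (3x3) and "t" (3): a world point X has camera coordinates R X + t. Camera axes: x right, y down, z forward; pixel columns grow to the right and rows downward; lengths in m; the calibration is good to about 2 mm. A picture is of the moment at which its call begins. get_calibration takes no time and is no camera call.
- sign_off(): hands the job in, once; it reports no verdict.
Trained networks look in the newest picture that a camera, given by its name, has taken for a name from the list of things; names that differ only in an ending like _2 or _b are one class to them, and where a whole thing is asked for, a point or a joint stands for the part that bears it (a point fixed in the world has none). Each returns a list of dicts, best first, with "p" (0 to 1); they miss things now and then, are a little off and sometimes report something else, mostly with a low value. They report only what shows in the picture. A call takes as long as a camera call. They do not tell look-alikes from the thing itself.
- find_in(query, camera): "point" ([column, row] as shares, 0 to 1, of the picture: columns of its width, rows of its height, amid what is visible of it).
The state is a dict: "clock": time; "joint_pos": joint angles; "dq": joint speeds; "joint_torque": joint torques, N m; "position": TCP position; "eef_rot": TCP orientation; "ft_force": force on the tool from outside, world axes, zero at the start; "wrist_torque": the same for the moment, N m; "grip_width": opening from 0.0 (shut) to 1.0 (fully open).
Only numpy, scipy, OpenCV 4.12 (cv2) and the standard library are available. Lean on these libraries where they do the work, as an engineer would, in place of code of your own. Each camera call takes 0.05 s, during which the arm holds its last target.

## Working session

There is one attempt and no reset: what is moved stays moved. The work goes in short steps, Python scripts to look and compute and a tool call to move; the robot and the scene stay as the last step left them, time stands still between calls to the robot, and variables do not carry over. Pictures are saved under pics/ and viewed, and the job is handed in when it is done.

Besides the shell and the picture viewer there is one more tool, called by a JSON object that holds its "op" and its "data", one argument or row to a line. jog_arm: Moves the arm, as the interface text tells. Its arguments: {"type":"object","properties":{"increments":{"type":"array","items":{"type":"object","properties":{"wx":{"type":"number","minimum":-1,"maximum":1},"wy":{"type":"number","minimum":-1,"maximum":1},"wz":{"type":"number","minimum":-1,"maximum":1},"dx":{"type":"number","minimum":-1,"maximum":1},"dy":{"type":"number","minimum":-1,"maximum":1},"dz":{"type":"number","minimum":-1,"maximum":1},"grip":{"type":"number"}}}},"squeeze":{"type":"number"}},"required":["increments"]}

```bash
ls; mkdir -p pics
python3 - <<'E'
from cell import sense, capture, get_calibration, find_in
import cv2,json
print(sense())
for n in("scene","top"):
    im=capture(n); cv2.imwrite(f"pics/{n}0.png",im[:,:,::-1]); c=get_calibration(n); print(n,c)
    for q in ["roll_center","cradle","holder","rod_tip","home","bend_start","muffins","spray","bowl"]:
        print(q,[( [round(d['point'][0]*640,1),round(d['point'][1]*480,1)],round(d['p'],2)) for d in find_in(q,n)])
E
```

```text
pics
{'clock': 0.0, 'joint_pos': array([-7.86210356e+01,  1.87321916e+01, -1.10906712e+01,  6.02749794e+01,
       -1.04534028e-04,  8.23117234e+01]), 'dq': array([-8.08736041e-02,  1.46084171e-02, -8.65756763e-02,  2.61528254e-05,
        2.03304973e-02, -5.14093796e-02]), 'joint_torque': array([ 4.75931502e-04, -4.43398368e+01,  2.62438613e+01,  1.54710672e-02,
       -1.47270721e-04, -1.60858953e-06]), 'position': array([ 0.17957658, -0.51925317,  0.23051056]), 'eef_rot': array([-1.79987014e+02,  9.69766962e-02, -7.09327479e+01]), 'ft_force': array([ 0.10353032,  0.89934478, -0.11559996]), 'wrist_torque': array([0.03280915, 0.03672912, 0.02296253]), 'grip_width': 0.9939418371138845}
scene {'vertical_fov': 44.8018500837602, 'cx': 323.5369022103083, 'cy': 242.24441635478584, 'R': array([[-0.75907175,  0.65099417,  0.00408316],
       [ 0.41585792,  0.48970488, -0.76632325],
       [-0.50087151, -0.57999632, -0.64244222]]), 't': array([ 0.36127506, -0.09315051,  1.63726621])}
roll_center [([316.1, 183.4], 0.8), ([269.4, 228.0], 0.79), ([244.5, 196.8], 0.66), ([272.1, 243.4], 0.66), (
[... 238 characters left out ...]
6)]
spray [([193.5, 222.6], 0.8)]
bowl [([464.6, 322.8], 0.62)]
top {'vertical_fov': 42.402864980505576, 'cx': 312.71141233184323, 'cy': 235.6962047624587, 'R': array([[-0.00705301, -0.99989883, -0.01235252],
       [-0.9984911 ,  0.00771475, -0.05436912],
       [ 0.05445891,  0.01195042, -0.9984445 ]]), 't': array([-0.01413537,  0.46877057,  1.41119638])}
roll_center [([374.1, 285.6], 0.9), ([437.1, 330.2], 0.71), ([464.1, 232.8], 0.59)]
cradle [([394.2, 237.6], 0.74)]
holder [([259.3, 234.6], 0.76)]
rod_tip [([260.6, 232.9], 0.82)]
home [([258.8, 232.1], 0.62)]
bend_start [([261.2, 235.0], 0.56)]
muffins [([372.5, 152.0], 0.74)]
spray [([469.0, 170.7], 0.61)]
bowl [([161.0, 289.8], 0.74)]
```

View pics/scene0.png

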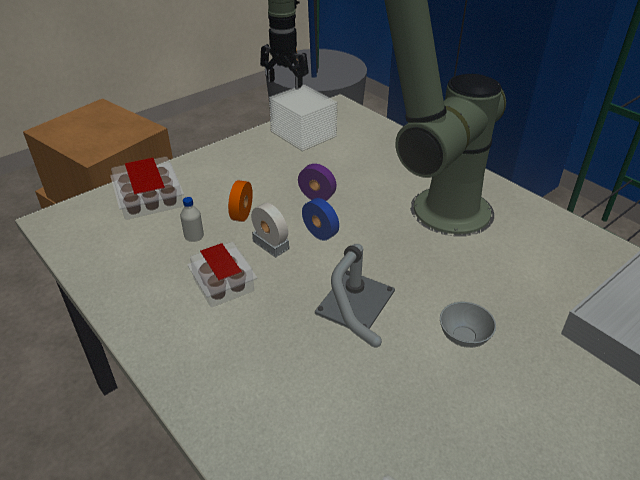

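View pics/top0.png

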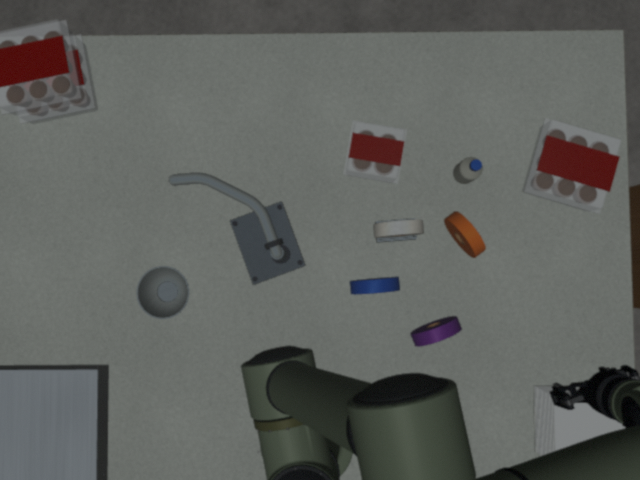

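The scene view shows the white roll at about (269,226) in its rest, and the arm's free end at about (378,342). In the top view the roll is at about (398,230) and the tip at about (172,180). Next I'll zoom in on both.

Run:
```python
import cv2
t=cv2.imread("pics/top0.png"); s=cv2.imread("pics/scene0.png")
cv2.imwrite("pics/t_h.png",cv2.resize(t[160:300,155:315],None,fx=5,fy=5,interpolation=cv2.INTER_CUBIC)[:600])
cv2.imwrite("pics/t_r.png",cv2.resize(t[205:255,360:440],None,fx=10,fy=10,interpolation=cv2.INTER_CUBIC))
cv2.imwrite("pics/s_h.png",cv2.resize(s[235:355,300:410],None,fx=5,fy=5,interpolation=cv2.INTER_CUBIC))
cv2.imwrite("pics/s_r.png",cv2.resize(s[195:265,240:300],None,fx=8,fy=8,interpolation=cv2.INTER_CUBIC))
```

```text
(no output)
```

View pics/t_h.png

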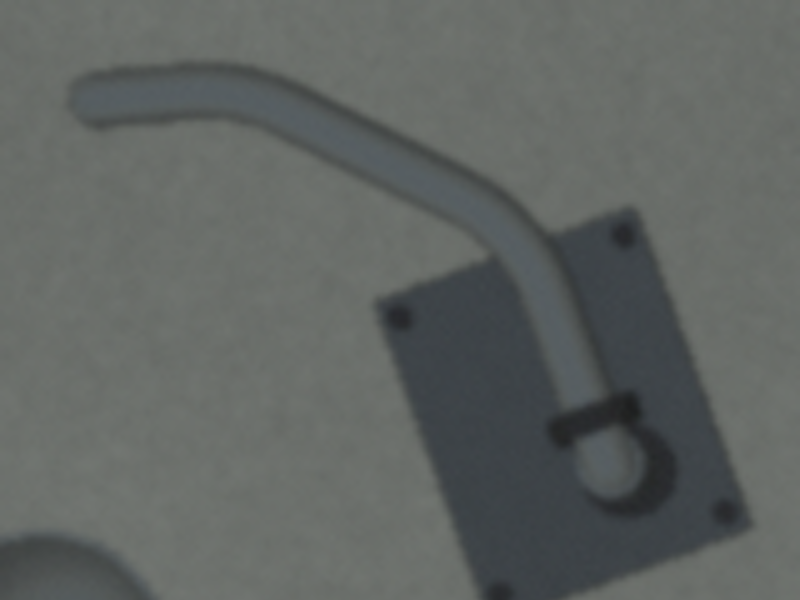

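View pics/t_r.png

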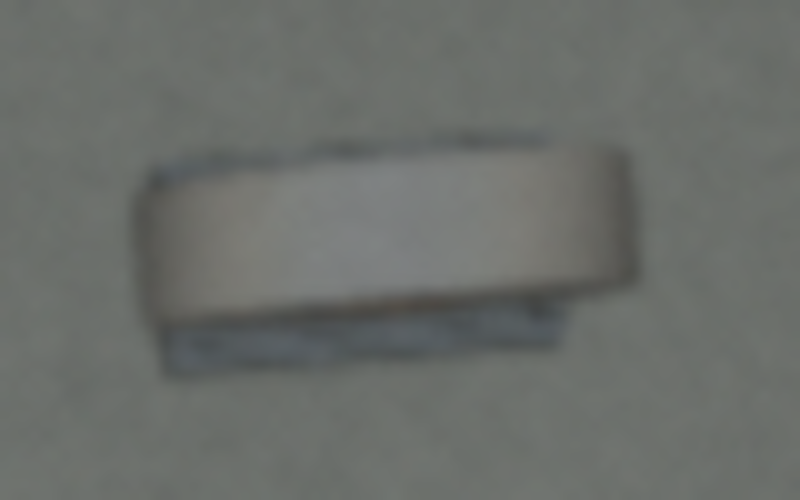

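View pics/s_h.png

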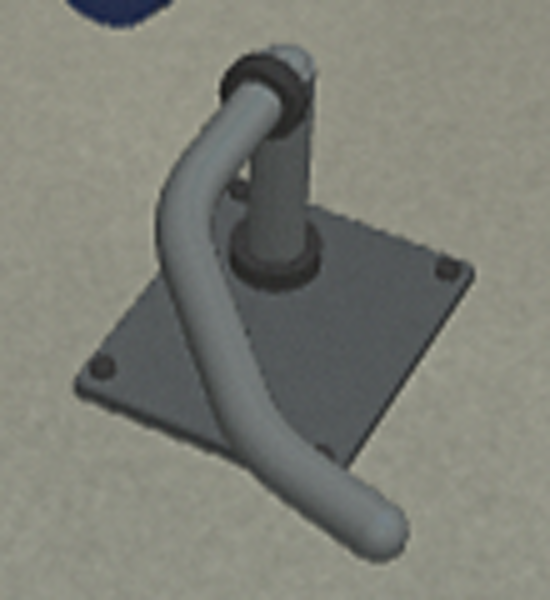

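View pics/s_r.png

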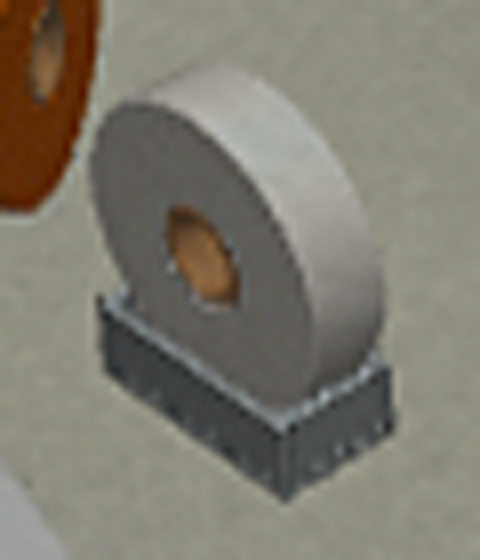

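```bash
cat > h.py <<'E'
import numpy as np,cv2
from cell import sense, capture, get_calibration, find_in
def cam(n):
    c=get_calibration(n); f=240/np.tan(np.radians(c["vertical_fov"]/2)); return f,c["cx"],c["cy"],np.array(c["R"]),np.array(c["t"])
def proj(n,X):
    f,cx,cy,R,t=cam(n); P=np.atleast_2d(X)@R.T+t; return np.c_[f*P[:,0]/P[:,2]+cx,f*P[:,1]/P[:,2]+cy]
def unz(n,uv,z):
    f,cx,cy,R,t=cam(n); uv=np.atleast_2d(uv); d=np.c_[(uv[:,0]-cx)/f,(uv[:,1]-cy)/f,np.ones(len(uv))]@R
    o=-R.T@t; s=(z-o[2])/d[:,2]; return o+s[:,None]*d
E
cat > rod.py <<'E'
from h import *
from scipy.interpolate import splprep,splev
from scipy.ndimage import map_coordinates,gaussian_filter
def centre(n,img,pts,half,npts=45):
    g=gaussian_filter(img.astype(float).mean(2),0.7)
    tck,u=splprep(np.array(pts,float).T,s=0); 
    for it in range(2):
        us=np.linspace(0.03,1,npts); p=np.array(splev(us,tck)).T; d=np.array(splev(us,tck,der=1)).T; d/=np.linalg.norm(d,axis=1)[:,None]
        nrm=np.c_[-d[:,1],d[:,0]]; offs=np.arange(-half*1.7,half*1.7,0.1); out=[];w=[]
        for q,m in zip(p,nrm):
            pr=map_coordinates(g,[q[1]+offs*m[1],q[0]+offs*m[0]],order=3); gr=np.abs(np.gradient(pr))
            a=(offs<-half*0.5);b=offs>half*0.5
            e1=offs[a][gr[a].argmax()];e2=offs[b][gr[b].argmax()]
            out.append(q+m*(e1+e2)/2); w.append(e2-e1)
        out=np.array(out);w=np.array(w)
        ok=np.abs(w-np.median(w))<1.5
        if it==0: tck,u=splprep(out[ok].T,s=ok.sum()*0.2)
    return out,w,ok
E
python3 - <<'E'
from rod import *
im=cv2.imread("pics/top0.png")
pts=np.array([(75,100),(150,95),(230,90),(280,105),(370,150),(470,200),(530,255),(560,330),(583,395)])/5+[155,160]-0.4
o,w,ok=centre("top",im,pts,5.5)
W=unz("top",o,0.13)
for i in range(len(o)): print(o[i].round(1),w[i].round(1),ok[i],(W[i,:2]*1000).round(1))
v=im.copy(); v=cv2.resize(v,None,fx=5,fy=5,interpolation=cv2.INTER_CUBIC)
for q in o: cv2.circle(v,tuple(int(round(a)) for a in (q+0.5)*5-0.5),2,(0,0,255),-1)
cv2.imwrite("pics/rodc.png",v[800:1300,775:1575])
E
```

```text
[176.2 179.2] 11.9 True [584.8 270.7]
[178.4 178.9] 11.9 True [585.4 266. ]
[180.5 178.7] 12.2 True [586.  261.5]
[182.7 178.6] 12.2 True [586.  256.9]
[184.8 178.6] 12.1 True [586.  252.4]
[186.8 178.5] 12.1 True [586.2 247.9]
[188.9 178.3] 11.9 True [586.6 243.5]
[191.  177.8] 11.9 True [587.7 239.2]
[193.  177.7] 12.1 True [587.7 234.8]
[195.1 177.7] 11.9 True [587.8 230.4]
[197.1 177.7] 12.0 True [587.6 226. ]
[199.2 177.8] 11.8 True [587.4 221.6]
[201.2 178.1] 11.7 True [586.8 217.2]
[203.3 178.5] 12.2 True [585.9 212.9]
[205.3 179. ] 11.8 True [584.7 208.6]
[207.3 179.6] 11.7 True [583.5 204.4]
[209.2 180.3] 11.8 True [582.  200.2]
[211.1 181.1] 12.0 True [580.1 196.1]
[213.  182.1] 12.1 True [578.  192.2]
[214.9 183. ] 12.2 True [576.  188.2]
[216.8 183.9] 12.0 True [574.1 184.2]
[218.6 184.9] 11.9 True [572.  180.2]
[220.5 185.8] 11.9 True [569.9 176.2]
[222.4 186.8] 12.1 True [567.9 172.2]
[224.2 187.7] 12.0 True [565.8 168.2]
[226.1 188.6] 11.9 True [563.8 164.2]
[228.  189.6] 12.1 True [561.7 160.2]
[229.9 190.5] 12.0 True [559.8 156.2]
[231.7 191.5] 12.1 True [557.6 152.3]
[233.6 192.4] 12.1 True [555.6 148.2]
[235.5 193.3] 12.2 True [553.6 144.2]
[237.4 194.3] 12.1 True [551.4 140.3]
[239.3 195.2] 12.0 True [549.5 136.2]
[241.2 196.1] 12.1 True [547.5 132.2]
[243.1 197. ] 12.1 True [545.5 128.2]
[244.9 198. ] 12.0 True [543.5 124.2]
[246.8 199. ] 11.8 True [541.3 120.3]
[248.6 200. ] 11.9 True [539.2 116.4]
[250.4 201.1] 11.8 True [536.8 112.6]
[252.  202.3] 11.9 True [534.1 109.1]
[253.6 203.7] 12.0 True [531.2 105.8]
[254.4 206.1] 14.7 False [526.  104.1]
[257. 206.] 10.9 True [526.1  98.7]
[258.3 207.7] 11.1 True [522.6  95.9]
[259.6 209.3] 11.3 True [519.2  93.1]
```

View pics/rodc.png

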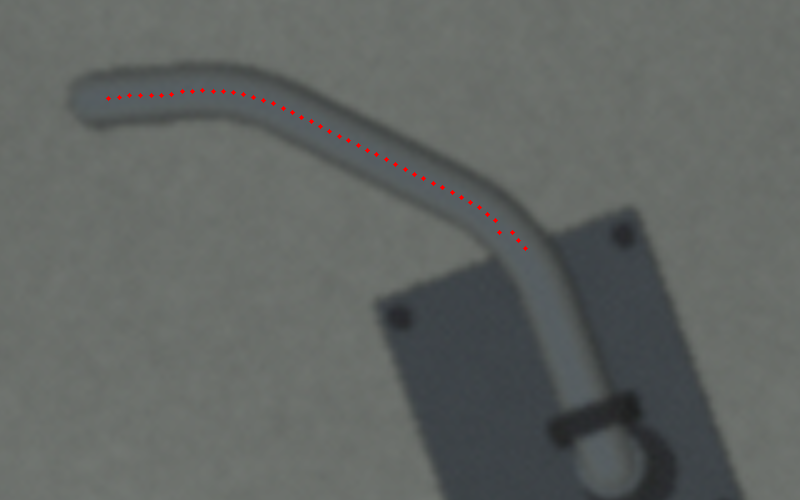

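```bash
cat > fit.py <<'E'
from rod import *
from scipy.optimize import least_squares
im=cv2.imread("pics/top0.png")
pts=np.array([(75,100),(150,95),(230,90),(280,105),(370,150),(470,200),(530,255),(560,330),(583,395)])/5+[155,160]-0.4
A=np.array(pts)
o1,w1,k1=centre("top",im,A[:7],5.5,40)
o2,w2,k2=centre("top",im,A[5:],5.5,40)
# second: restrict to points over plate
m=(o2[:,1]>212)&k2
print(np.c_[o2,w2][m].round(1)[::4])
O=np.vstack([o1[k1],o2[m]]); W=unz("top",O,0.13)[:,:2]
def curve(p,ds=0.001):
    px,py,th,a1,L,R1,R2,Lo=p
    segs=[(0.075,0),(a1*R1,1/R1),(L,0),((1.30-a1)*R2,1/R2),(Lo,0)]
    tot=sum(s for s,_ in segs); s=np.arange(0,tot,ds); e=np.cumsum([0]+[x for x,_ in segs])
    k=np.zeros_like(s)
    for i,(l,c) in enumerate(segs): k[(s>=e[i])&(s<e[i+1])]=c
    a=th+np.concatenate([[0],np.cumsum((k[1:]+k[:-1])/2*ds)])
    x=px+np.concatenate([[0],np.cumsum(np.cos((a[1:]+a[:-1])/2))*ds]); y=py+np.concatenate([[0],np.cumsum(np.sin((a[1:]+a[:-1])/2))*ds])
    return s,np.c_[x,y],a,e
def res(p):
    s,c,a,e=curve(p); d=np.linalg.norm(W[:,None]-c[None],axis=2); i=d.argmin(1)
    n=np.c_[-np.sin(a),np.cos(a)]
    r=((W-c[i])*n[i]).sum(1)
    return np.r_[r*1000,(p[5]-.08)*100,(p[6]-.08)*100]
if __name__=="__main__":
    # post from image: top of post near tip of vertical
    p0=[.442,.063,.37,.6,.08,.08,.08,.05]
    f=least_squares(lambda q:np.r_[res(np.r_[q,0.05])],p0[:7],x_scale=[.01,.01,.1,.1,.01,.01,.01],diff_step=1e-3,loss="soft_l1")
    print(f.x.round(4),np.degrees(f.x[2]),"rms",np.sqrt(np.mean(f.fun[:-2]**2)),np.abs(f.fun[:-2]).max())
    s,c,a,e=curve(np.r_[f.x,.05]); print("seg ends",e.round(4)); print("tip model(50mm)",c[-1],np.degrees(a[-1]))
    np.save("fit.npy",f.x)
    v=cv2.resize(im,None,fx=5,fy=5,interpolation=cv2.INTER_CUBIC)
    def dot(X,col,r=2):
        for q in proj("top",X): cv2.circle(v,tuple(int(round(t)) for t in (q+0.5)*5-0.5),r,col,-1)
    dot(np.c_[c,np.full(len(c),.13)][::5],(0,0,255))
    n=np.c_[-np.sin(a),np.cos(a)]
    for sg in(1,-1): dot(np.c_[c+sg*.012*n,np.full(len(c),.13)][::5],(0,255,0),1)
    px,py,th=f.x[:3]
    # foot plate unknown offset, post base/top
    dot(np.array([[px,py,.012],[px,py,.13]]),(255,255,0),4)
    cx,cy=np.cos(th),np.sin(th)
    for h in(-.02,.02): dot(np.array([[px+.026*cx-h*cy,py+.026*cy+h*cx,.13]]),(255,0,255),3)
    cv2.imwrite("pics/fit.png",v[800:1400,775:1575])
E
python3 fit.py
```

```text
[[260.6 212.5   8.8]
 [262.4 215.5   8.8]
 [263.7 218.6   9.1]
 [264.9 221.8   8.9]
 [266.1 225.    8.7]
 [267.2 228.3   8.7]
 [268.4 231.5   9. ]
 [269.6 234.6   8.8]
 [270.8 237.9   9.2]]
[0.3853 0.048  0.2798 1.5142 0.0511 0.1795 0.08  ] 16.030185579221246 rms 2.527402545569712 6.002962330042612
seg ends [0.     0.075  0.3467 0.3978 0.3806 0.4306]
tip model(50mm) [0.56369091 0.3624599 ] 102.8757357387864
```

View pics/fit.png

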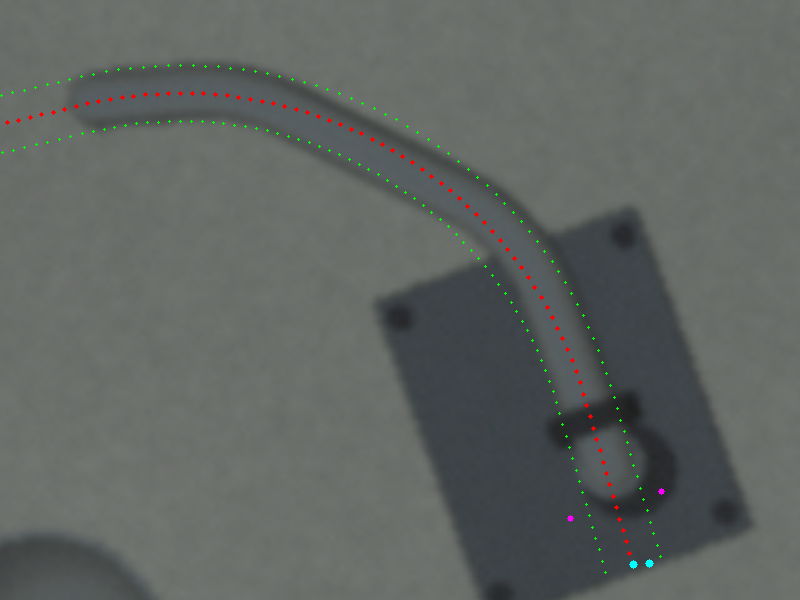

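```bash
cat > fit2.py <<'E'
import fit
from fit import *
g=gaussian_filter(im.astype(float).mean(2),0.7)
# plate stretch: show profile
i0=np.array(splev(0,[0]) if 0 else [0,0])
a_,b_=A[7],A[8]; d=(b_-a_)/np.linalg.norm(b_-a_); nr=np.array([d[1],-d[0]]) # right side of image
if nr[0]<0:nr=-nr
offs=np.arange(-10,10.1,1)
for f in (-.6,-.3,0,.3,.6,.9): 
    q=a_+f*(b_-a_); print(q.round(1),map_coordinates(g,[q[1]+offs*nr[1],q[0]+offs*nr[0]],order=3).round().astype(int))
d2=(A[0]-A[1])/np.linalg.norm(A[0]-A[1]); offs=np.arange(-6,10.1,.5)
pr=map_coordinates(g,[A[0][1]+offs*d2[1],A[0][0]+offs*d2[0]],order=3)
print(A[0],d2,np.c_[offs,pr].round(1).T)
E
python3 fit2.py
```

```text
[[260.6 212.5   8.8]
 [262.4 215.5   8.8]
 [263.7 218.6   9.1]
 [264.9 221.8   8.9]
 [266.1 225.    8.7]
 [267.2 228.3   8.7]
 [268.4 231.5   9. ]
 [269.6 234.6   8.8]
 [270.8 237.9   9.2]]
[263.8 217.8] [68 67 67 67 71 79 87 91 92 92 92 91 87 81 72 64 62 64 66 66 67]
[265.2 221.7] [67 67 67 67 70 77 86 91 92 92 92 91 88 82 74 65 62 65 67 67 67]
[266.6 225.6] [67 68 68 68 70 77 86 91 92 93 93 92 89 82 73 65 63 65 67 67 67]
[268.  229.5] [67 67 67 67 70 77 86 91 92 93 93 92 89 83 74 65 62 64 67 68 69]
[269.4 233.4] [67 67 67 67 69 75 84 90 93 93 93 92 88 83 75 66 62 64 66 67 68]
[270.7 237.3] [66 67 66 67 70 77 85 90 92 92 93 92 89 83 75 67 63 64 66 67 68]
[169.6 179.6] [-0.99778516  0.06651901] [[ -6.   -5.5  -5.   -4.5  -4.   -3.5  -3.   -2.5  -2.   -1.5  -1.   -0.5
    0.    0.5   1.    1.5   2.    2.5   3.    3.5   4.    4.5   5.    5.5
    6.    6.5   7.    7.5   8.    8.5   9.    9.5  10. ]
 [ 91.9  92.2  92.4  92.3  92.3  92.2  92.1  91.9  91.7  91.3  90.6  89.8
   89.2  89.6  91.3  94.2  97.7 100.8 103.  104.  104.4 104.5 104.8 105.2
  105.5 105.7 105.7 105.6 105.3 105.  104.7 104.7 104.9]]
```

```bash
cat > fit3.py <<'E'
import fit
from fit import *
g=gaussian_filter(im.astype(float).mean(2),0.7)
a_,b_=A[7],A[8]; d=(b_-a_)/np.linalg.norm(b_-a_); nr=np.array([-d[1],d[0]]); nr=nr if nr[0]>0 else -nr
offs=np.arange(-9,-1,.1); P=[]
for f in np.linspace(-.6,.85,25):
    q=a_+f*(b_-a_); pr=map_coordinates(g,[q[1]+offs*nr[1],q[0]+offs*nr[0]],order=3); e=offs[np.gradient(pr).argmax()]; P.append(q+nr*(e+5.97))
P=np.array(P)
o1=fit.o1[fit.k1]; o1=o1[o1[:,1]<203]
tip=np.array([[168.0,179.7]])
fit.W=unz("top",np.vstack([o1,P]),.13)[:,:2]; T=unz("top",tip,.13)[0,:2]
col=unz("top",[[155+594/5-.4,160+418/5-.4]],.13)[0,:2]
print("tip",T,"collar mid px",col)
def R(q):
    s,c,a,e=curve(q); return np.r_[res(q),(c[-1]-T)*1000]
p0=[.442,.063,.36,.7,.09,.08,.08,.05]
f=least_squares(R,p0,x_scale=[.01,.01,.1,.1,.01,.01,.01,.01],diff_step=3e-3,loss="soft_l1",bounds=([.3,-.1,.2,.1,.0,.06,.06,.03],[.6,.2,.6,1.2,.2,.1,.1,.08]))
print(f.x.round(4),np.degrees(f.x[2]),"rms",np.sqrt(np.mean(f.fun[:-4]**2)),np.abs(f.fun[:-2]).max())
s,c,a,e=curve(f.x); print("seg ends",e.round(4),"tip",c[-1],np.degrees(a[-1]))
np.save("fit.npy",f.x)
print("collar s", (col-f.x[:2])@[np.cos(f.x[2]),np.sin(f.x[2])],(col-f.x[:2])@[-np.sin(f.x[2]),np.cos(f.x[2])])
for nm in("top","scene"):
    v=cv2.resize(cv2.imread(f"pics/{nm}0.png"),None,fx=5,fy=5,interpolation=cv2.INTER_CUBIC)
    def dot(X,col,r=2):
        for q in proj(nm,X): cv2.circle(v,tuple(int(round(t)) for t in (q+0.5)*5-0.5),r,col,-1)
    dot(np.c_[c,np.full(len(c),.13)][::5],(0,0,255))
    n=np.c_[-np.sin(a),np.cos(a)]
    for sg in(1,-1): dot(np.c_[c+sg*.012*n,np.full(len(c),.13)][::5],(0,255,0),1)
    px,py,th=f.x[:3]
    dot(np.array([[px,py,.012],[px,py,.13]]),(255,255,0),4)
    cx,cy=np.cos(th),np.sin(th)
    for h in np.linspace(0,6.28,40): dot(np.array([[px+.026*cx-.02*np.cos(h)*cy,py+.026*cy+.02*np.cos(h)*cx,.13+.02*np.sin(h)]]),(255,0,255),2)
    cv2.imwrite(f"pics/fit_{nm}.png",v[800:1400,775:1575] if nm=="top" else v[1175:1775,1450:2050])
E
python3 fit3.py
```

```text
[[260.6 212.5   8.8]
 [262.4 215.5   8.8]
 [263.7 218.6   9.1]
 [264.9 221.8   8.9]
 [266.1 225.    8.7]
 [267.2 228.3   8.7]
 [268.4 231.5   9. ]
 [269.6 234.6   8.8]
 [270.8 237.9   9.2]]
tip [0.58396888 0.2881214 ] collar mid px [0.44702632 0.06412487]
[0.4244 0.0543 0.341  0.7635 0.084  0.0847 0.0809 0.049 ] 19.53671744545606 rms 0.2939807929588042 0.8789312518461321
seg ends [0.     0.075  0.1396 0.2236 0.267  0.316 ] tip [0.58380671 0.28746976] 94.67793722753592
collar s 0.02458480007302294 0.0017071189261337683
```

View pics/fit_top.png

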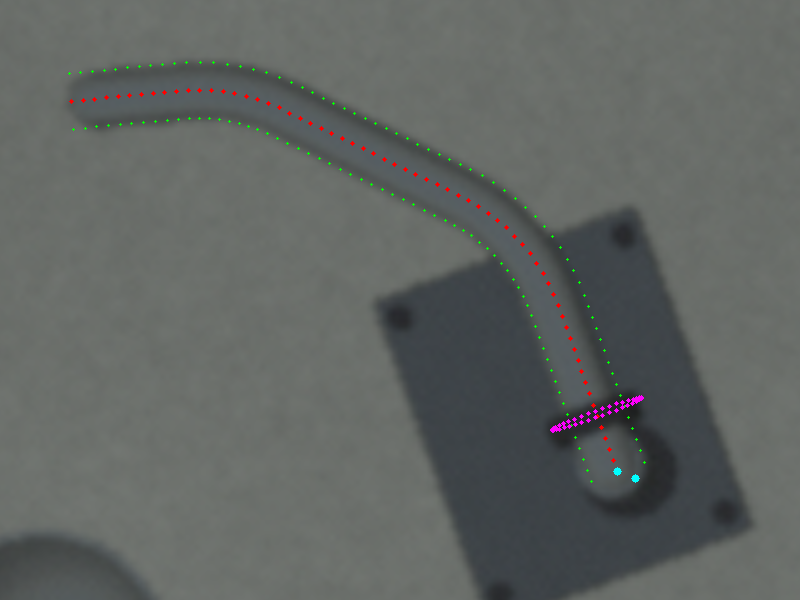

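View pics/fit_scene.png

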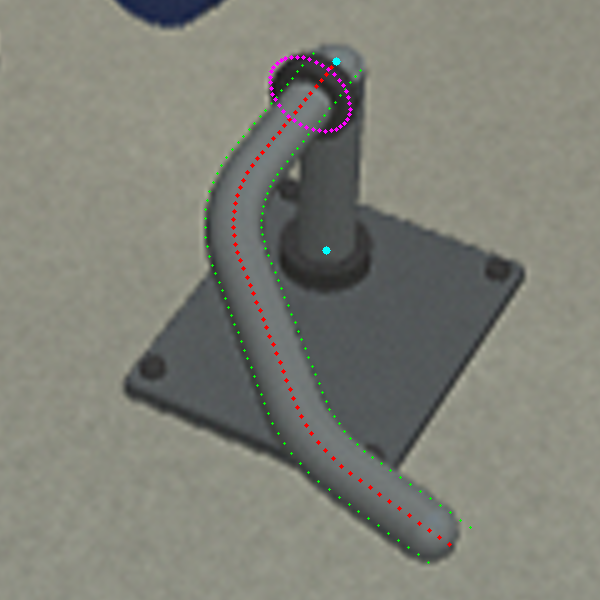

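```bash
cat > roll.py <<'E'
from h import *
from scipy.optimize import minimize
from scipy.ndimage import map_coordinates,gaussian_filter
def outline(n,x,y,z,yaw,N=72):
    ax=np.array([np.cos(yaw),np.sin(yaw),0]);b=np.array([-np.sin(yaw),np.cos(yaw),0]);c=np.array([0,0,1.])
    t=np.linspace(0,2*np.pi,N,endpoint=False)[:,None]
    pts=np.vstack([np.array([x,y,z])+s*.015*ax+.055*(np.cos(t)*b+np.sin(t)*c) for s in(1,-1)])
    P=proj(n,pts); h=cv2.convexHull(P.astype(np.float32))[:,0]; return P[:N],P[N:],h
def dens(h,step=.5):
    h=np.vstack([h,h[:1]]);L=np.r_[0,np.cumsum(np.linalg.norm(np.diff(h,axis=0),axis=1))]; u=np.arange(0,L[-1],step)
    return np.c_[np.interp(u,L,h[:,0]),np.interp(u,L,h[:,1])]
if __name__=="__main__":
    ims={n:cv2.imread(f"pics/{n}0.png") for n in("top","scene")}
    G={}
    for n,im in ims.items():
        gg=[gaussian_filter(im[:,:,k].astype(float),1.0) for k in range(3)]
        G[n]=np.sqrt(sum(np.gradient(q)[0]**2+np.gradient(q)[1]**2 for q in gg)); 
    def cost(p,cams,z=.065):
        s=0
        for n in cams:
            P1,P2,h=outline(n,p[0],p[1],z,p[2]); d=dens(h)
            # ignore portion hidden in tray: rows for lowest part in scene
            if n=="scene":
                top=proj(n,[[p[0],p[1],z]])[0,1]; d=d[d[:,1]<top+8]
            v=map_coordinates(G[n],[d[:,1],d[:,0]],order=1); v=np.minimum(v,12 if n=="scene" else 8); s-=v.mean()/(12 if n=="scene" else 8)
        return s
    for cams in (["top"],["scene"],["top","scene"]):
        best=None
        for dx in(-.006,0,.006):
            for dy in(-.006,0,.006):
                for yw in(0,.07,.14):
                    x0=unz("top",[[398,228]],.10)[0]
                    r=minimize(cost,[x0[0]+dx,x0[1]+dy,yw],args=(cams,),method="Nelder-Mead",options=dict(initial_simplex=np.array([x0[0]+dx,x0[1]+dy,yw])+np.array([[0,0,0],[.004,0,0],[0,.004,0],[0,0,.05]])))
                    if best is None or r.fun<best.fun: best=r
        print(cams,best.x.round(4),np.degrees(best.x[2]).round(2),best.fun)
    p=best.x
    out=[]
    for n in("top","scene"):
        v=cv2.resize(ims[n],None,fx=6,fy=6,interpolation=cv2.INTER_CUBIC)
        P1,P2,h=outline(n,p[0],p[1],.065,p[2])
        for q in dens(h,1): cv2.circle(v,tuple(int(round(t)) for t in (q+.5)*6-.5),1,(0,0,255),-1)
        for q in P1: cv2.circle(v,tuple(int(round(t)) for t in (q+.5)*6-.5),1,(0,255,0),-1)
        c=proj(n,[[p[0],p[1],.065]])[0]; c=(c*6).astype(int); out.append(v[c[1]-250:c[1]+250,c[0]-200:c[0]+200])
    cv2.imwrite("pics/rollfit.png",np.hstack(out))
E
python3 roll.py
```

```text
['top'] [ 0.4813 -0.2078  0.0682] 3.91 -0.8889513960762297Traceback (most recent call last):
  File "roll.py", line 33, in <module>
    r=minimize(cost,[x0[0]+dx,x0[1]+dy,yw],args=(cams,),method="Nelder-Mead",options=dict(initial_simplex=np.array([x0[0]+dx,x0[1]+dy,yw])+np.array([[0,0,0],[.004,0,0],[0,.004,0],[0,0,.05]])))
    res = _minimize_neldermead(fun, x0, args, callback, bounds=bounds,
                               **options)
    fxr = func(xr)
    fx = function(np.copy(x), *(wrapper_args + args))
  File "roll.py", line 24, in cost
    top=proj(n,[[p[0],p[1],z]])[0,1]; d=d[d[:,1]<top+8]
        ~~~~^^^^^^^^^^^^^^^^^^^
  File "h.py", line 6, in proj
    f,cx,cy,R,t=cam(n); P=np.atleast_2d(X)@R.T+t; return np.c_[f*P[:,0]/P[:,2]+cx,f*P[:,1]/P[:,2]+cy]
                ~~~^^^
  File "h.py", line 4, in cam
    c=get_calibration(n); f=240/np.tan(np.radians(c["vertical_fov"]/2)); return f,c["cx"],c["cy"],np.array(c["R"]),np.array(c["t"])
ValueError: time passes only in moves, steps and waits
```

Too many calibration calls, so I'll cache them.

```bash
python3 - <<'E'
from cell import get_calibration,sense
import json
json.dump({n:{k:(v.tolist() if hasattr(v,'tolist') else v) for k,v in get_calibration(n).items()} for n in("top","scene")},open("cal.json","w"))
print(sense()["clock"])
E
sed -i 's/^import numpy as np,cv2/import numpy as np,cv2,json\n_C=json.load(open("\.\/cal.json"))/; s/c=get_calibration(n);/c=_C[n];/' h.py; python3 roll.py
```

```text
1.0
['top'] [ 0.4813 -0.2078  0.0682] 3.91 -0.8889513960762297
['scene'] [ 0.4826 -0.2031  0.0429] 2.46 -0.9315032694117543
['top', 'scene'] [ 0.4812 -0.2061  0.0661] 3.79 -1.7908682738324035
```

View pics/rollfit.png

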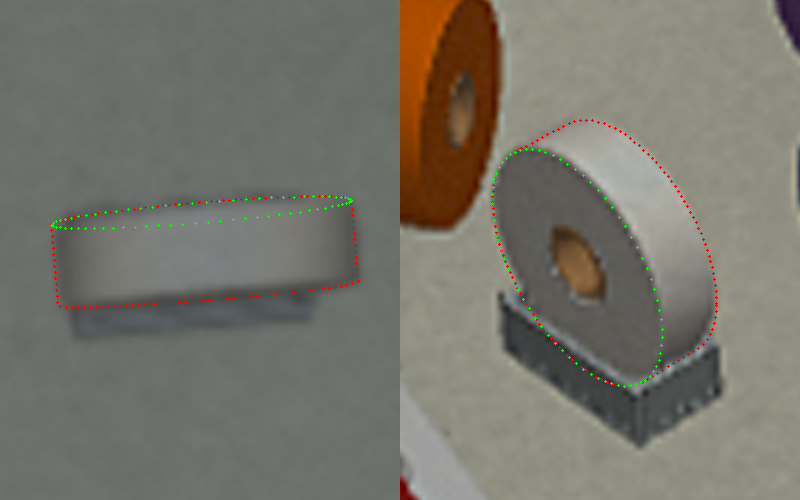

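The roll is at about (0.4815, -0.207, 0.065) with its bore yaw at about 3.9°. The rod fit gives the tip at about (0.584, 0.288) with its outward yaw at 94°. Now I'll turn and travel over to the roll.

{"op": "jog_arm", "data": {
  "increments": [
    {"wz":-0.967,"grip":1},
    {"wz":-0.967},
    {"wz":-0.967},
    {"wz":-0.967},
    {"wz":-0.967},
    {"wz":-0.967},
    {"wz":-0.967},
    {"wz":-0.967},
    {"wz":-0.967},
    {"dx":0.95,"dy":-0.856},
    {"dx":0.95,"dy":-0.856},
    {"dx":0.95,"dy":-0.856},
    {"dx":0.95,"dy":-0.856},
    {"dx":0.95,"dy":-0.856},
    {"dx":0.95,"dy":-0.856},
    {"dx":0.95,"dy":-0.856},
    {"dx":0.95,"dy":-0.856},
    {"dx":0.95,"dy":-0.856},
    {"dx":0.95,"dy":-0.856},
    {"dx":0.95,"dy":-0.856}
  ],
  "squeeze": 40
}}

```text
invalid input at $.increments[0]: expected keys wx, wy, wz, dx, dy, dz, grip
```

{"op": "jog_arm", "data": {
  "increments": [
    {"dx":0.95,"dy":-0.856},
    {"dx":0.95,"dy":-0.856},
    {"dx":0.95,"dy":-0.856},
    {"dx":0.95,"dy":-0.856},
    {"dx":0.95,"dy":-0.856},
    {"dx":0.95,"dy":-0.856},
    {},
    {}
  ]
}}

```text
invalid input at $.increments[0]: expected keys wx, wy, wz, dx, dy, dz, grip
```

{"op": "jog_arm", "data": {
  "increments": [
    {"wx":0,"wy":0,"wz":-0.967,"dx":0,"dy":0,"dz":0,"grip":1},
    {"wx":0,"wy":0,"wz":-0.967,"dx":0,"dy":0,"dz":0,"grip":1},
    {"wx":0,"wy":0,"wz":-0.967,"dx":0,"dy":0,"dz":0,"grip":1},
    {"wx":0,"wy":0,"wz":-0.967,"dx":0,"dy":0,"dz":0,"grip":1},
    {"wx":0,"wy":0,"wz":-0.967,"dx":0,"dy":0,"dz":0,"grip":1},
    {"wx":0,"wy":0,"wz":-0.967,"dx":0,"dy":0,"dz":0,"grip":1},
    {"wx":0,"wy":0,"wz":-0.967,"dx":0,"dy":0,"dz":0,"grip":1},
    {"wx":0,"wy":0,"wz":-0.967,"dx":0,"dy":0,"dz":0,"grip":1},
    {"wx":0,"wy":0,"wz":-0.967,"dx":0,"dy":0,"dz":0,"grip":1},
    {"wx":0,"wy":0,"wz":0,"dx":0.95,"dy":-0.856,"dz":0,"grip":1},
    {"wx":0,"wy":0,"wz":0,"dx":0.95,"dy":-0.856,"dz":0,"grip":1},
    {"wx":0,"wy":0,"wz":0,"dx":0.95,"dy":-0.856,"dz":0,"grip":1},
    {"wx":0,"wy":0,"wz":0,"dx":0.95,"dy":-0.856,"dz":0,"grip":1},
    {"wx":0,"wy":0,"wz":0,"dx":0.95,"dy":-0.856,"dz":0,"grip":1},
    {"wx":0,"wy":0,"wz":0,"dx":0.95,"dy":-0.856,"dz":0,"grip":1},
    {"wx":0,"wy":0,"wz":0,"dx":0.95,"dy":-0.856,"dz":0,"grip":1},
    {"wx":0,"wy":0,"wz":0,"dx":0.95,"dy":-0.856,"dz":0,"grip":1},
    {"wx":0,"wy":0,"wz":0,"dx":0.95,"dy":-0.856,"dz":0,"grip":1},
    {"wx":0,"wy":0,"wz":0,"dx":0.95,"dy":-0.856,"dz":0,"grip":1},
    {"wx":0,"wy":0,"wz":0,"dx":0.95,"dy":-0.856,"dz":0,"grip":1}
  ],
  "squeeze": 40
}}

```text
clock: 3.5
position: [0.3761, -0.3173, 0.2314]
eef_rot: [180.0, -0.0, 3.9]
ft_force: [-0.3, 0.5, -0.0]
grip_width: 1.004
```

{"op": "jog_arm", "data": {
  "increments": [
    {"wx":0,"wy":0,"wz":0,"dx":0.95,"dy":-0.856,"dz":0,"grip":1},
    {"wx":0,"wy":0,"wz":0,"dx":0.95,"dy":-0.856,"dz":0,"grip":1},
    {"wx":0,"wy":0,"wz":0,"dx":0.95,"dy":-0.856,"dz":0,"grip":1},
    {"wx":0,"wy":0,"wz":0,"dx":0.95,"dy":-0.856,"dz":0,"grip":1},
    {"wx":0,"wy":0,"wz":0,"dx":0.95,"dy":-0.856,"dz":0,"grip":1},
    {"wx":0,"wy":0,"wz":0,"dx":0.95,"dy":-0.856,"dz":0,"grip":1},
    {"wx":0,"wy":0,"wz":0,"dx":0,"dy":0,"dz":0,"grip":1},
    {"wx":0,"wy":0,"wz":0,"dx":0,"dy":0,"dz":0,"grip":1}
  ]
}}

```text
clock: 4.5
position: [0.482, -0.208, 0.2312]
eef_rot: [180.0, 0.0, 3.9]
ft_force: [-0.1, -0.2, 0.6]
grip_width: 0.999
```

{"op": "jog_arm", "data": {
  "increments": [
    {"wx":0,"wy":0,"wz":0,"dx":0,"dy":0,"dz":1,"grip":1},
    {"wx":0,"wy":0,"wz":0,"dx":0,"dy":0,"dz":1,"grip":1},
    {"wx":0,"wy":0,"wz":0,"dx":0,"dy":0,"dz":1,"grip":1},
    {"wx":0,"wy":0,"wz":0,"dx":0,"dy":0,"dz":1,"grip":1},
    {"wx":0,"wy":0,"wz":0,"dx":0,"dy":0,"dz":1,"grip":1},
    {"wx":0,"wy":0,"wz":0,"dx":0,"dy":0,"dz":0.8,"grip":1},
    {"wx":0,"wy":0,"wz":0,"dx":0,"dy":0,"dz":0.7,"grip":1},
    {"wx":0,"wy":0,"wz":0,"dx":0,"dy":0,"dz":0.5,"grip":1},
    {"wx":0,"wy":0,"wz":0,"dx":0,"dy":0,"dz":0,"grip":1},
    {"wx":0,"wy":0,"wz":0,"dx":0,"dy":0,"dz":0,"grip":1}
  ]
}}

```text
clock: 5.75
position: [0.4826, -0.208, 0.0917]
eef_rot: [180.0, -0.0, 3.9]
ft_force: [-0.3, 0.1, 0.5]
grip_width: 0.999
```

```bash
cat > look.py <<'E'
import sys,json
from h import *
tag=sys.argv[1]; X=np.array([float(a) for a in sys.argv[2:5]]); w=float(sys.argv[5]) if len(sys.argv)>5 else 35
out=[]
for n in("top","scene"):
    im=capture(n)[:,:,::-1]; cv2.imwrite(f"pics/{n}_{tag}.png",im); c=proj(n,X)[0]; 
    M=np.float32([[1,0,-(c[0]-w)],[0,1,-(c[1]-w)]])*(400/(2*w)); out.append(cv2.warpAffine(im,M,(400,400),flags=cv2.INTER_CUBIC))
cv2.imwrite(f"pics/look_{tag}.png",np.hstack(out))
E
python3 look.py g1 .4815 -.207 .09 45
```

```text
(no output)
```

View pics/look_g1.png

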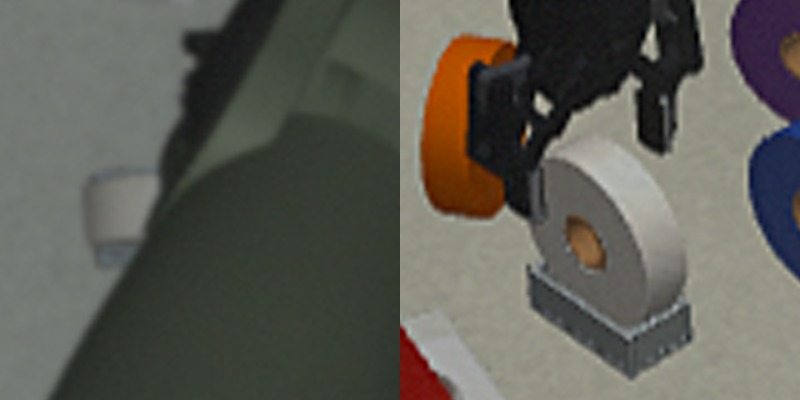

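{"op": "jog_arm", "data": {
  "increments": [
    {"wx":0,"wy":0,"wz":0,"dx":0,"dy":0,"dz":0,"grip":0.3},
    {"wx":0,"wy":0,"wz":0,"dx":0,"dy":0,"dz":0,"grip":0.2},
    {"wx":0,"wy":0,"wz":0,"dx":0,"dy":0,"dz":0,"grip":0.1},
    {"wx":0,"wy":0,"wz":0,"dx":0,"dy":0,"dz":0,"grip":0},
    {"wx":0,"wy":0,"wz":0,"dx":0,"dy":0,"dz":0,"grip":0},
    {"wx":0,"wy":0,"wz":0,"dx":0,"dy":0,"dz":0,"grip":0}
  ],
  "squeeze": 50
}}

```text
clock: 6.6
position: [0.4822, -0.2077, 0.0913]
eef_rot: [180.0, 0.0, 3.9]
ft_force: [-2.1, 0.6, 2.2]
grip_width: 0.347
```

```bash
python3 -c "
from cell import sense;s=sense();print({k:(v if isinstance(v,float) else v.round(3)) for k,v in s.items()})"; python3 look.py g2 .4815 -.207 .09 45
```

```text
{'clock': 6.6, 'joint_pos': array([-3.1355e+01,  2.4084e+01, -2.5730e+01,  4.0195e+01, -1.0000e-02,
        5.4780e+01]), 'dq': array([ 0.043, -0.034, -0.026,  0.051, -0.044, -0.029]), 'joint_torque': array([ 1.2300e-01, -4.3617e+01,  2.1562e+01, -4.8400e-01,  1.8400e-01,
        4.3000e-02]), 'position': array([ 0.482, -0.208,  0.091]), 'eef_rot': array([1.79997e+02, 1.40000e-02, 3.86500e+00]), 'ft_force': array([-2.076,  0.565,  2.232]), 'wrist_torque': array([-0.013,  0.322,  0.04 ]), 'grip_width': 0.3466134927158954}
```

View pics/look_g2.png

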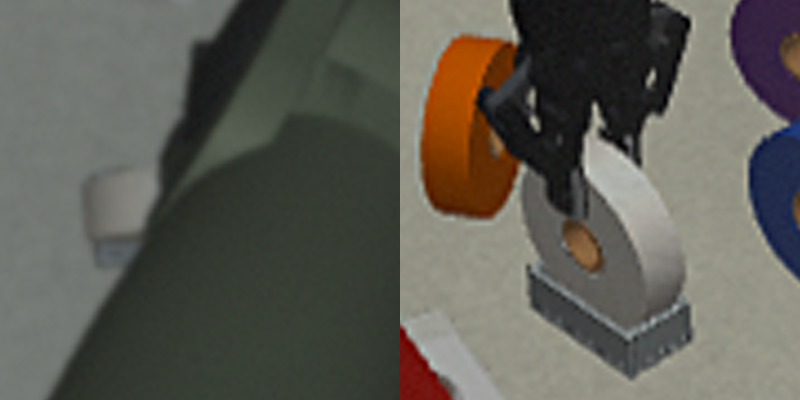

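Gripped at an opening of about 29.5 mm. Now lifting.

{"op": "jog_arm", "data": {
  "increments": [
    {"wx":0,"wy":0,"wz":0,"dx":0,"dy":0,"dz":-0.3,"grip":0},
    {"wx":0,"wy":0,"wz":0,"dx":0,"dy":0,"dz":-0.5,"grip":0},
    {"wx":0,"wy":0,"wz":0,"dx":0,"dy":0,"dz":-0.8,"grip":0},
    {"wx":0,"wy":0,"wz":0,"dx":0,"dy":0,"dz":-1,"grip":0},
    {"wx":0,"wy":0,"wz":0,"dx":0,"dy":0,"dz":-1,"grip":0},
    {"wx":0,"wy":0,"wz":0,"dx":0,"dy":0,"dz":-1,"grip":0},
    {"wx":0,"wy":0,"wz":0,"dx":0,"dy":0,"dz":-1,"grip":0},
    {"wx":0,"wy":0,"wz":0,"dx":0,"dy":0,"dz":-1,"grip":0},
    {"wx":0,"wy":0,"wz":0,"dx":0,"dy":0,"dz":-1,"grip":0},
    {"wx":0,"wy":0,"wz":0,"dx":0,"dy":0,"dz":-1,"grip":0},
    {"wx":0,"wy":0,"wz":0,"dx":0,"dy":0,"dz":-0.7,"grip":0},
    {"wx":0,"wy":0,"wz":0,"dx":0,"dy":0,"dz":0,"grip":0}
  ]
}}

```text
clock: 8.2
position: [0.4829, -0.208, 0.2784]
eef_rot: [179.9, -0.1, 3.9]
ft_force: [0.1, 0.0, -3.6]
grip_width: 0.346
```

```bash
python3 look.py l1 .4815 -.207 .27 45;python3 -c "
from cell import sense;s=sense();print({k:(v if isinstance(v,float) else v.round(3)) for k,v in s.items()})"
```

```text
{'clock': 8.3, 'joint_pos': array([-3.1352e+01,  1.4513e+01, -1.0045e+01,  6.5481e+01,  3.0000e-03,
        5.4783e+01]), 'dq': array([-0.075,  0.49 , -0.72 , -0.037, -0.082,  0.044]), 'joint_torque': array([ 1.3000e-02, -4.3141e+01,  2.8555e+01,  1.0000e-02,  4.0000e-03,
        0.0000e+00]), 'position': array([ 0.482, -0.208,  0.277]), 'eef_rot': array([-1.79975e+02,  3.00000e-02,  3.86500e+00]), 'ft_force': array([-0.164, -0.231, -2.564]), 'wrist_torque': array([ 0.006,  0.024, -0.039]), 'grip_width': 0.345516741560672}
```

View pics/look_l1.png

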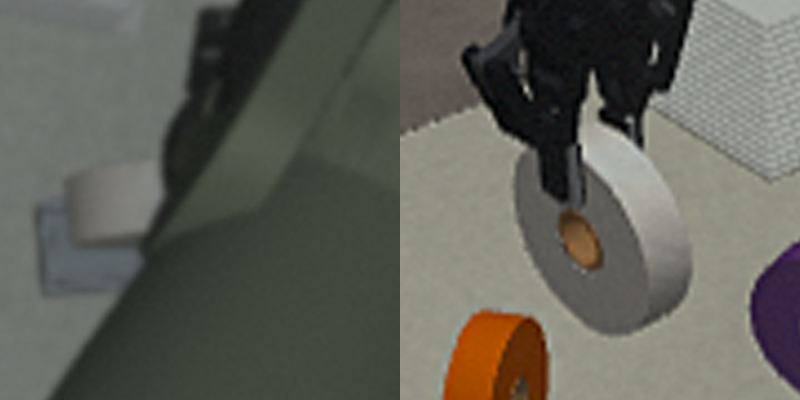

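{"op": "jog_arm", "data": {
  "increments": [
    {"wx":0,"wy":0,"wz":-0.955,"dx":0,"dy":0,"dz":0,"grip":0},
    {"wx":0,"wy":0,"wz":-0.955,"dx":0,"dy":0,"dz":0,"grip":0},
    {"wx":0,"wy":0,"wz":-0.955,"dx":0,"dy":0,"dz":0,"grip":0},
    {"wx":0,"wy":0,"wz":-0.955,"dx":0,"dy":0,"dz":0,"grip":0},
    {"wx":0,"wy":0,"wz":-0.955,"dx":0,"dy":0,"dz":0,"grip":0},
    {"wx":0,"wy":0,"wz":-0.955,"dx":0,"dy":0,"dz":0,"grip":0},
    {"wx":0,"wy":0,"wz":-0.955,"dx":0,"dy":0,"dz":0,"grip":0},
    {"wx":0,"wy":0,"wz":-0.955,"dx":0,"dy":0,"dz":0,"grip":0},
    {"wx":0,"wy":0,"wz":-0.955,"dx":0,"dy":0,"dz":0,"grip":0},
    {"wx":0,"wy":0,"wz":-0.955,"dx":0,"dy":0,"dz":0,"grip":0},
    {"wx":0,"wy":0,"wz":-0.955,"dx":0,"dy":0,"dz":0,"grip":0},
    {"wx":0,"wy":0,"wz":0,"dx":0.5,"dy":0.128,"dz":0,"grip":0},
    {"wx":0,"wy":0,"wz":0,"dx":1,"dy":0.256,"dz":0,"grip":0},
    {"wx":0,"wy":0,"wz":0,"dx":1,"dy":0.256,"dz":0,"grip":0},
    {"wx":0,"wy":0,"wz":0,"dx":1,"dy":0.256,"dz":0,"grip":0},
    {"wx":0,"wy":0,"wz":0,"dx":1,"dy":0.256,"dz":0,"grip":0},
    {"wx":0,"wy":0,"wz":0,"dx":1,"dy":0.256,"dz":0,"grip":0},
    {"wx":0,"wy":0,"wz":0,"dx":1,"dy":0.256,"dz":0,"grip":0},
    {"wx":0,"wy":0,"wz":0,"dx":1,"dy":0.256,"dz":0,"grip":0},
    {"wx":0,"wy":0,"wz":0,"dx":1,"dy":0.256,"dz":0,"grip":0}
  ]
}}

```text
clock: 10.8
position: [0.513, -0.0335, 0.2767]
eef_rot: [-179.9, -0.0, 94.0]
ft_force: [0.3, 0.3, -2.3]
grip_width: 0.347
```

{"op": "jog_arm", "data": {
  "increments": [
    {"wx":0,"wy":0,"wz":0,"dx":1,"dy":0.26,"dz":0,"grip":0},
    {"wx":0,"wy":0,"wz":0,"dx":1,"dy":0.26,"dz":0,"grip":0},
    {"wx":0,"wy":0,"wz":0,"dx":1,"dy":0.26,"dz":0,"grip":0},
    {"wx":0,"wy":0,"wz":0,"dx":1,"dy":0.26,"dz":0,"grip":0},
    {"wx":0,"wy":0,"wz":0,"dx":1,"dy":0.26,"dz":0,"grip":0},
    {"wx":0,"wy":0,"wz":0,"dx":1,"dy":0.26,"dz":0,"grip":0},
    {"wx":0,"wy":0,"wz":0,"dx":1,"dy":0.26,"dz":0,"grip":0},
    {"wx":0,"wy":0,"wz":0,"dx":1,"dy":0.26,"dz":0,"grip":0},
    {"wx":0,"wy":0,"wz":0,"dx":1,"dy":0.26,"dz":0,"grip":0},
    {"wx":0,"wy":0,"wz":0,"dx":1,"dy":0.26,"dz":0,"grip":0},
    {"wx":0,"wy":0,"wz":0,"dx":1,"dy":0.26,"dz":0,"grip":0},
    {"wx":0,"wy":0,"wz":0,"dx":1,"dy":0.26,"dz":0,"grip":0},
    {"wx":0,"wy":0,"wz":0,"dx":1,"dy":0.26,"dz":0,"grip":0},
    {"wx":0,"wy":0,"wz":0,"dx":1,"dy":0.26,"dz":0,"grip":0},
    {"wx":0,"wy":0,"wz":0,"dx":1,"dy":0.26,"dz":0,"grip":0},
    {"wx":0,"wy":0,"wz":0,"dx":1,"dy":0.26,"dz":0,"grip":0},
    {"wx":0,"wy":0,"wz":0,"dx":1,"dy":0.26,"dz":0,"grip":0},
    {"wx":0,"wy":0,"wz":0,"dx":1,"dy":0.26,"dz":0,"grip":0},
    {"wx":0,"wy":0,"wz":0,"dx":0,"dy":0,"dz":0,"grip":0}
  ]
}}

```text
clock: 13.18
position: [0.5808, 0.3326, 0.2767]
eef_rot: [-180.0, 0.0, 94.3]
ft_force: [0.2, 0.2, -2.8]
grip_width: 0.342
```

```bash
python3 look.py p1 .58 .335 .25 45;python3 -c "
from cell import sense;s=sense();print({k:(v if isinstance(v,float) else v.round(4)) for k,v in s.items()})"
```

```text
{'clock': 13.275, 'joint_pos': array([ 2.33719e+01,  3.07677e+01,  1.43039e+01,  7.35796e+01,
       -2.85000e-02,  1.92094e+01]), 'dq': array([-0.8399, -0.6081, -0.7022, -0.082 ,  0.0839, -0.0729]), 'joint_torque': array([ 5.95300e-01, -5.79324e+01,  2.89471e+01, -3.43000e-02,
        3.86000e-02,  5.30000e-03]), 'position': array([0.5806, 0.3309, 0.2769]), 'eef_rot': array([-1.799684e+02,  4.120000e-02,  9.416260e+01]), 'ft_force': array([-0.3811, -0.4785, -2.2816]), 'wrist_torque': array([-0.0342, -0.0194,  0.0105]), 'grip_width': 0.34387504959872234}
```

View pics/look_p1.png

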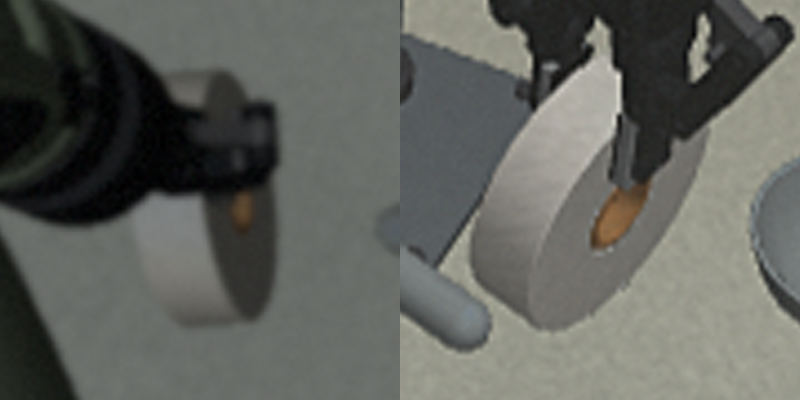

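The top view shows the roll's inner face and bore at about (242,212) in the left crop, with the rod tip beside it at about (390,225). I'll lower the roll to threading height and measure both in the same pictures.

{"op": "jog_arm", "data": {
  "increments": [
    {"wx":0,"wy":0,"wz":0,"dx":0,"dy":0,"dz":1,"grip":0},
    {"wx":0,"wy":0,"wz":0,"dx":0,"dy":0,"dz":1,"grip":0},
    {"wx":0,"wy":0,"wz":0,"dx":0,"dy":0,"dz":1,"grip":0},
    {"wx":0,"wy":0,"wz":0,"dx":0,"dy":0,"dz":1,"grip":0},
    {"wx":0,"wy":0,"wz":0,"dx":0,"dy":0,"dz":1,"grip":0},
    {"wx":0,"wy":0,"wz":0,"dx":0,"dy":0,"dz":0.7,"grip":0},
    {"wx":0,"wy":0,"wz":0,"dx":0,"dy":0,"dz":0.33,"grip":0},
    {"wx":0,"wy":0,"wz":0,"dx":0,"dy":0,"dz":0,"grip":0},
    {"wx":0,"wy":0,"wz":0,"dx":0,"dy":0,"dz":0,"grip":0}
  ]
}}

```text
clock: 14.4
position: [0.5813, 0.331, 0.1576]
eef_rot: [179.9, -0.0, 94.1]
ft_force: [0.1, 0.1, -1.6]
grip_width: 0.341
```

```bash
python3 look.py p2 .58 .32 .13 40;python3 -c "
from cell import sense;s=sense();print({k:(v if isinstance(v,float) else v.round(4)) for k,v in s.items()})"
```

```text
{'clock': 14.5, 'joint_pos': array([2.33483e+01, 3.41458e+01, 2.56960e+00, 5.83416e+01, 3.00000e-04,
       1.91987e+01]), 'dq': array([ 0.0599,  0.0921, -0.2119,  0.0353, -0.0735,  0.0481]), 'joint_torque': array([-3.40000e-02, -5.90472e+01,  2.68006e+01,  3.90000e-03,
       -2.60000e-03,  1.00000e-04]), 'position': array([0.5812, 0.3311, 0.1576]), 'eef_rot': array([ 1.799225e+02, -2.730000e-02,  9.414970e+01]), 'ft_force': array([-0.5098, -0.4179, -2.8098]), 'wrist_torque': array([ 0.0078, -0.0084,  0.0291]), 'grip_width': 0.34112947132853777}
```

View pics/look_p2.png

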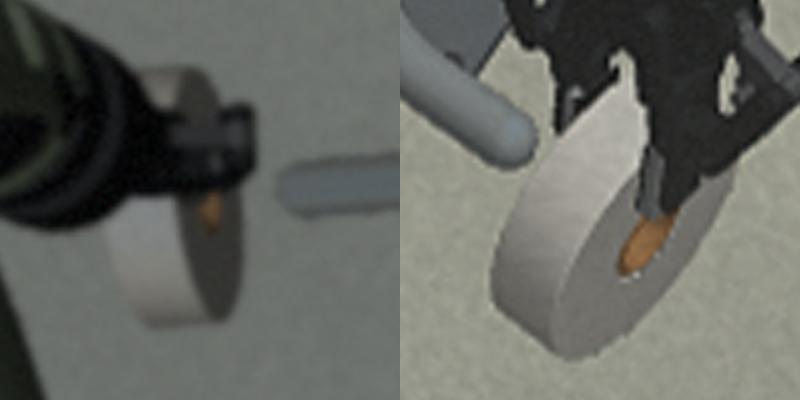

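```bash
cat > inhand.py <<'E'
from roll import *
import sys
tag,x,y,z,yaw=sys.argv[1],*map(float,sys.argv[2:6]); yaw=np.radians(yaw)
ims={n:cv2.imread(f"pics/{n}_{tag}.png") for n in("top","scene")}; G={}
for n,im in ims.items():
    gg=[gaussian_filter(im[:,:,k].astype(float),.8) for k in range(3)]; G[n]=np.sqrt(sum(np.gradient(q)[0]**2+np.gradient(q)[1]**2 for q in gg))
cap={"top":8,"scene":12}
ax=np.array([np.cos(yaw),np.sin(yaw),0]);b=np.array([np.sin(yaw),-np.cos(yaw),0]);c=np.array([0,0,1.])  # b = tool y
def circ(C,s,r,t): t=t[:,None]; return C+s*.015*ax+r*(np.cos(t)*b+np.sin(t)*c)
def curves(n,C):
    # visible arcs: near face (top sees -ax face, scene sees +ax face); far-edge silhouettes
    t=np.radians(np.arange(0,360,2)); L=[]
    near=-1 if n=="top" else 1
    if n=="top": L=[(near,.055,np.radians(np.arange(150,271,2))),(-near,.055,np.radians(np.arange(170,225,2)))]
    else: L=[(near,.055,np.radians(np.r_[np.arange(-150,1,2)])),(-near,.055,np.radians(np.arange(-70,-19,2)))]
    return [proj(n,circ(C,s,r,a)) for s,r,a in L]
def cost(p,cams):
    C=np.array([x,y,z])+p[0]*b+p[1]*c+(p[2] if len(p)>2 else 0)*ax; S=0
    for n in cams:
        d=np.vstack(curves(n,C)); S-=np.minimum(map_coordinates(G[n],[d[:,1],d[:,0]],order=1),cap[n]).mean()/cap[n]
    return S
if __name__=="__main__":
  out=[]
  for cams in(["top"],["scene"],["top","scene"]):
    for k in(2,3):
      best=None
      for a in(-.004,0,.004):
        for e in(-.004,0,.004):
          p0=np.zeros(k);p0[:2]=a,e
          r=minimize(cost,p0,args=(cams,),method="Nelder-Mead",options=dict(initial_simplex=p0+np.vstack([np.zeros(k),np.eye(k)*.003])))
          if best is None or r.fun<best.fun:best=r
      print(cams,(best.x*1000).round(2),"mm (tool y, up, jaw)",round(best.fun,3))
  p=best.x; C=np.array([x,y,z])+p[0]*b+p[1]*c+(p[2] if k>2 else 0)*ax
  for n in("top","scene"):
    v=cv2.resize(ims[n],None,fx=6,fy=6,interpolation=cv2.INTER_CUBIC)
    for d in curves(n,C):
        for q in d: cv2.circle(v,tuple(int(round(t)) for t in (q+.5)*6-.5),1,(0,0,255),-1)
    for q in proj(n,circ(C,-1 if n=="top" else 1,.014,np.radians(np.arange(0,360,5)))): cv2.circle(v,tuple(int(round(t)) for t in (q+.5)*6-.5),1,(0,255,0),-1)
    cc=(proj(n,C)[0]*6).astype(int); out.append(v[max(cc[1]-250,0):,:][:500,max(cc[0]-200,0):][:,:400])
  cv2.imwrite(f"pics/inhand_{tag}.png",np.hstack(out))
E
python3 inhand.py p2 .5812 .3311 .1313 94.15
```

```text
['top'] [2.27 8.99] mm (tool y, up, jaw) -0.987
['top'] [  8.34 -39.78  13.9 ] mm (tool y, up, jaw) -0.988
['scene'] [3.89 4.46] mm (tool y, up, jaw) -0.948
['scene'] [-0.06 -2.1  -2.86] mm (tool y, up, jaw) -0.949
['top', 'scene'] [3.84 4.34] mm (tool y, up, jaw) -1.931
['top', 'scene'] [-0.69 -3.11 -3.36] mm (tool y, up, jaw) -1.932
```

View pics/inhand_p2.png

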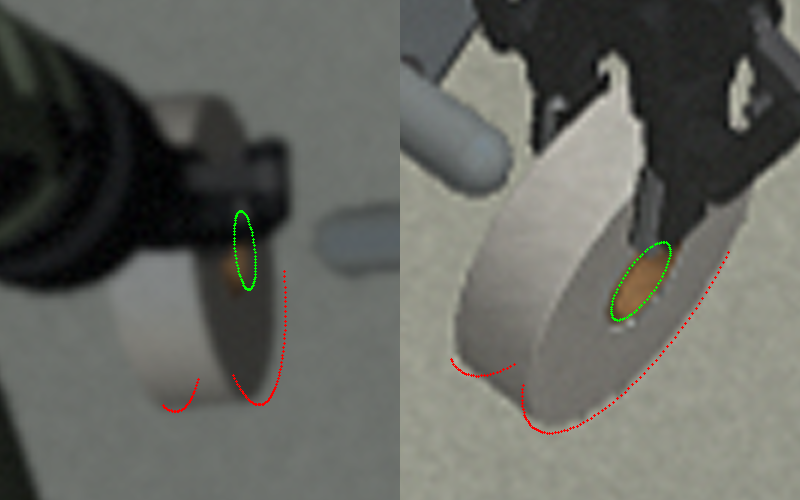

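```bash
cat > icp.py <<'E'
from h import *
from scipy.optimize import least_squares
from scipy.ndimage import map_coordinates,gaussian_filter,minimum_filter
def run(tag,x,y,z,yawd,draw=True,SR=4.0):
    yaw=np.radians(yawd)
    ax=np.array([np.cos(yaw),np.sin(yaw),0]);b=np.array([np.sin(yaw),-np.cos(yaw),0]);c=np.array([0,0,1.])
    T=np.radians(np.arange(0,360,3))
    ims={n:cv2.imread(f"pics/{n}_{tag}.png") for n in("top","scene")}
    near={"top":-1,"scene":1}
    sm={n:[gaussian_filter(im[:,:,k].astype(float),.7) for k in range(3)] for n,im in ims.items()}
    dark={n:minimum_filter(im.max(2),5) for n,im in ims.items()}
    def C(p): return np.array([x,y,z])+p[0]*b+p[1]*c+p[2]*ax
    def circ(n,p,s,t): return proj(n,C(p)+s*.015*ax+.055*(np.cos(t)[:,None]*b+np.sin(t)[:,None]*c))
    offs=np.arange(-SR,SR+.01,.1)
    def collect(n,p):
        o=[]
        P=circ(n,p,near[n],T); F=circ(n,p,-near[n],T); poly=P.astype(np.float32)
        hull=cv2.convexHull(np.vstack([P,F]).astype(np.float32))
        for s,Q in((near[n],P),(-near[n],F)):
            tg=np.roll(Q,-1,0)-np.roll(Q,1,0); tg/=np.linalg.norm(tg,axis=1)[:,None]; nm=np.c_[-tg[:,1],tg[:,0]]
            for i,(q,m) in enumerate(zip(Q,nm)):
                if s!=near[n] and abs(cv2.pointPolygonTest(hull,(float(q[0]),float(q[1])),True))>.15: continue
                yy=q[1]+offs*m[1];xx=q[0]+offs*m[0]
                if xx.min()<2 or yy.min()<2 or xx.max()>637 or yy.max()>477: continue
                if map_coordinates(dark[n],[yy,xx],order=0).min()<(38 if n=="top" else 50): continue
                g=np.sqrt(sum(np.gradient(map_coordinates(ch,[yy,xx],order=1))**2 for ch in sm[n]))*10*np.exp(-(offs/SR)**2/2)
                j=g.argmax()
                if g[j]<4 or j in(0,len(offs)-1): continue
                o.append((n,s,T[i],q+m*offs[j],m))
        return o
    def solve(cams,free):
        p=np.zeros(3)
        for it in range(12):
            O=sum([collect(n,p) for n in cams],[])
            def r(v):
                pp=p.copy();pp[free]=v; R=[]
                for n in cams:
                    for s in(1,-1):
                        S=[o for o in O if o[0]==n and o[1]==s]
                        if not S: continue
                        Q=circ(n,pp,s,np.array([o[2] for o in S])); R.append(((Q-np.array([o[3] for o in S]))*np.array([o[4] for o in S])).sum(1))
                return np.concatenate(R)
            f=least_squares(r,p[free],loss="soft_l1",f_scale=.4,x_scale=.001); p[free]=f.x
        return p,len(O),np.median(np.abs(r(f.x))),O
    for cams,free in((["top"],[0,1]),(["scene"],[0,1]),(["scene"],[0,1,2]),(["top","scene"],[0,1]),(["top","scene"],[0,1,2])):
        p,k,m,O=solve(cams,free); print(cams,free,(p*1000).round(2),k,"medpx",round(m,2))
    out=[]
    for n in("top","scene"):
        v=cv2.resize(ims[n],None,fx=6,fy=6,interpolation=cv2.INTER_CUBIC)
        D=lambda q,col:cv2.circle(v,tuple(int(round(t)) for t in (q+.5)*6-.5),1,col,-1)
        for s in(1,-1):
            for q in circ(n,p,s,T): D(q,(0,0,255))
        for o in O:
            if o[0]==n: D(o[3],(0,255,255))
        for q in proj(n,C(p)+near[n]*.015*ax+.014*(np.cos(T)[:,None]*b+np.sin(T)[:,None]*c)): D(q,(0,255,0))
        cc=(proj(n,C(p))[0]*6).astype(int); out.append(cv2.resize(v[max(cc[1]-250,0):cc[1]+250,max(cc[0]-200,0):cc[0]+200],(400,500)))
    cv2.imwrite(f"pics/icp_{tag}.png",np.hstack(out)); return C(p)
if __name__=="__main__":
    import sys; print(run(sys.argv[1],*map(float,sys.argv[2:6])).round(4))
E
python3 icp.py p2 .5812 .3311 .1313 94.15
```

```text
['top'] [0, 1] [ 0.37 -1.73  0.  ] 106 medpx 0.19
['scene'] [0, 1] [1.89 6.28 0.  ] 104 medpx 0.49
['scene'] [0, 1, 2] [-22.46 -34.55 -17.42] 103 medpx 0.2
['top', 'scene'] [0, 1] [0.47 3.4  0.  ] 208 medpx 0.4
['top', 'scene'] [0, 1, 2] [-0.12  3.05 -1.34] 210 medpx 0.31
[0.5812 0.3298 0.1344]
```

View pics/icp_p2.png

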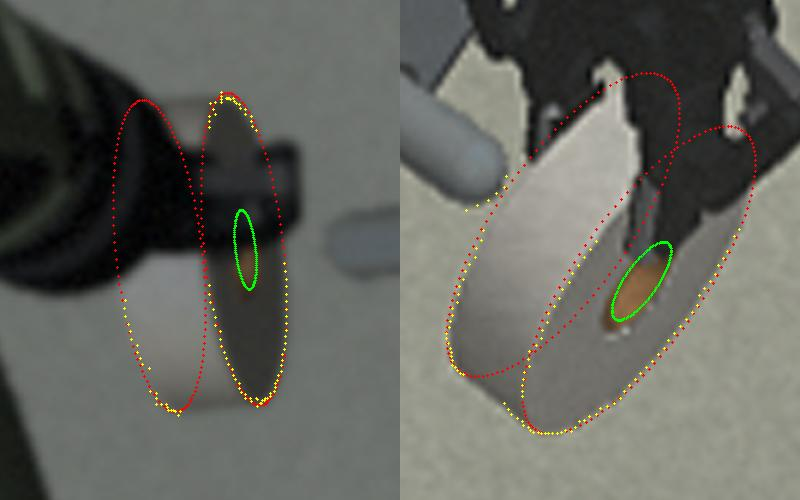

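```bash
python3 - <<'E'
s=open("icp.py").read()
s=s.replace('''    def C(p): return np.array([x,y,z])+p[0]*b+p[1]*c+p[2]*ax
    def circ(n,p,s,t): return proj(n,C(p)+s*.015*ax+.055*(np.cos(t)[:,None]*b+np.sin(t)[:,None]*c))''',
'''    def C(p): return np.array([x,y,z])+p[0]*b+p[1]*c+p[2]*ax
    def axes(p):
        a=yaw+p[3]*10; e=p[4]*10
        A=np.array([np.cos(a)*np.cos(e),np.sin(a)*np.cos(e),np.sin(e)]); B=np.array([np.sin(a),-np.cos(a),0]); return A,B,np.cross(B,A)*(1 if np.cross(B,A)[2]>0 else -1)
    def circ(n,p,s,t,r=.055):
        A,B,D=axes(p); return proj(n,C(p)+s*.015*A+r*(np.cos(t)[:,None]*B+np.sin(t)[:,None]*D))''')
s=s.replace("p=np.zeros(3)","p=np.zeros(5)").replace('(["top","scene"],[0,1,2]))','(["top","scene"],[0,1,3,4]),(["top","scene"],[0,1,2,3,4]))')
s=s.replace("proj(n,C(p)+near[n]*.015*ax+.014*(np.cos(T)[:,None]*b+np.sin(T)[:,None]*c))","circ(n,p,near[n],T,.014)")
s=s.replace('(p*1000).round(2),k','(p[:3]*1000).round(2),"yaw/tilt deg",np.degrees(p[3:]*10).round(2),k')
open("icp.py","w").write(s)
E
python3 icp.py p2 .5812 .3311 .1313 94.15
```

```text
['top'] [0, 1] [ 0.37 -1.73  0.  ] yaw/tilt deg [0. 0.] 106 medpx 0.19
['scene'] [0, 1] [1.89 6.28 0.  ] yaw/tilt deg [0. 0.] 104 medpx 0.49
['scene'] [0, 1, 2] [-22.46 -34.55 -17.42] yaw/tilt deg [0. 0.] 103 medpx 0.2
['top', 'scene'] [0, 1] [0.47 3.4  0.  ] yaw/tilt deg [0. 0.] 208 medpx 0.4
['top', 'scene'] [0, 1, 3, 4] [0.99 4.48 0.  ] yaw/tilt deg [ 0.83 -0.72] 206 medpx 0.3
['top', 'scene'] [0, 1, 2, 3, 4] [ 0.    2.99 -1.24] yaw/tilt deg [ 0.58 -0.59] 206 medpx 0.3
[0.5813 0.3299 0.1343]
```

View pics/icp_p2.png

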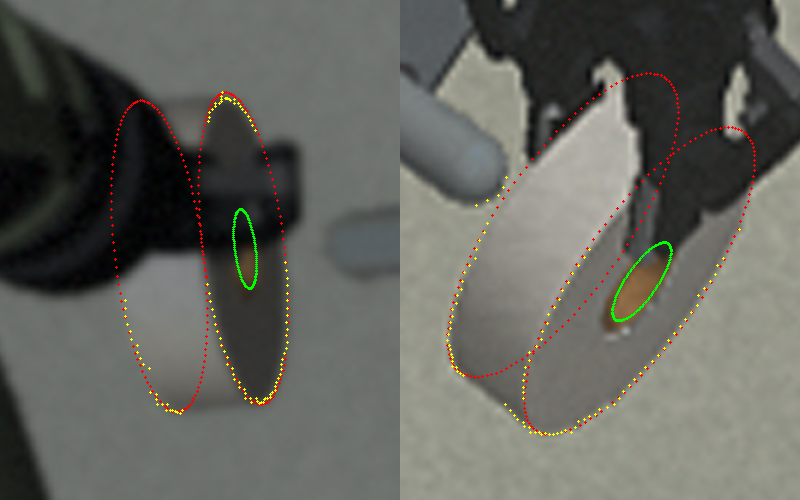

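Run:
```python
from h import *
im=cv2.imread("pics/scene_p2.png"); c=proj("scene",[.5812,.3311,.1313])[0]; print(c)
w=36;M=np.float32([[1,0,-(c[0]-w)],[0,1,-(c[1]-w)]])*(600/(2*w)); M[:,2]+= (600/(2*w)-1)/2
v=cv2.warpAffine(im,M,(600,600),flags=cv2.INTER_CUBIC); v=np.clip(v.astype(float)*1.6-60,0,255).astype(np.uint8)
yaw=np.radians(94.15);ax=np.array([np.cos(yaw),np.sin(yaw),0]);b=np.array([np.sin(yaw),-np.cos(yaw),0]);cc=np.array([0,0,1.])
t=np.radians(np.arange(0,360,4))[:,None]
u=v.copy()
for r in(.055,.014):
  P=proj("scene",np.array([.5812,.3311,.1313])+.015*ax+r*(np.cos(t)*b+np.sin(t)*cc))
  for q in P: cv2.circle(u,tuple(int(round(k)) for k in M[:,:2]@q+M[:,2]),1,(0,0,255),-1)
cv2.imwrite("pics/z.png",np.hstack([v[:, 100:500],u[:,100:500]]))
```

```text
[397.65880758 356.58132807]
```

View pics/z.png

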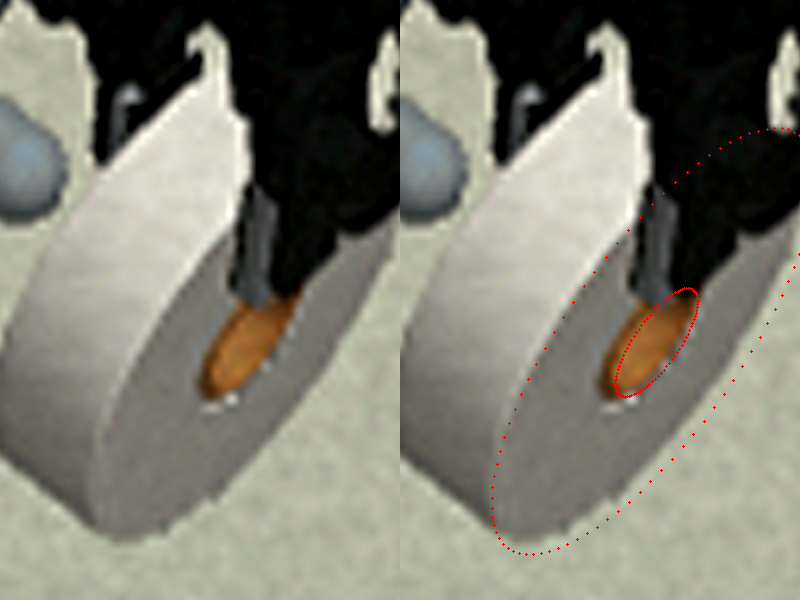

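```bash
cat > rodscene.py <<'E'
from rod import *
import sys
im=cv2.imread(sys.argv[1])
tip=np.array([.5838,.2875]);d=np.array([np.cos(np.radians(94.2)),np.sin(np.radians(94.2))])
s=np.linspace(.012,.048,13); X=np.c_[tip-s[:,None]*d,np.full(13,.13)]
for n in sys.argv[2:]:
    P=proj(n,X); o,w,ok=centre(n,im,P,5.5 if n=="top" else 5.0,13)
    dd=P[0]-P[-1];dd/=np.linalg.norm(dd); nn=np.array([-dd[1],dd[0]])
    r=[(q-P[-1])@nn for q in o]; print(n,"dir",dd,"n",nn,"offset px",np.round(r,2),"w",w.round(1))
E
python3 rodscene.py pics/scene0.png scene; python3 rodscene.py pics/top0.png top;python3 rodscene.py pics/top_p2.png top; python3 rodscene.py pics/scene_p2.png scene
```

```text
scene dir [0.80789059 0.58933251] n [-0.58933251  0.80789059] offset px [0.26 0.38 0.27 0.22 0.36 0.28 0.33 0.33 0.67 0.74 0.73 0.67 0.65] w [13.1 12.8 13.1 13.4 13.  12.9 12.8 13.  12.3 12.3 12.  12.1 12.4]
top dir [-0.99665804  0.08168694] n [-0.08168694 -0.99665804] offset px [-0.28 -0.16 -0.04  0.16  0.1   0.05 -0.03 -0.1  -0.17 -0.25 -0.23 -0.05
 -0.02] w [12.1 11.9 11.7 12.  12.1 12.1 12.1 12.1 12.1 12.2 12.  11.6 11.9]
top dir [-0.99665804  0.08168694] n [-0.08168694 -0.99665804] offset px [-0.25 -0.16 -0.04  0.05  0.1   0.01  0.   -0.11 -0.17 -0.25 -0.24 -0.04
 -0.06] w [12.2 11.8 11.8 11.9 12.  12.1 12.  12.1 12.1 12.2 12.  11.7 11.8]
scene dir [0.80789059 0.58933251] n [-0.58933251  0.80789059] offset px [0.3  0.4  0.28 0.18 0.32 0.25 0.3  0.26 0.66 0.74 0.74 0.68 0.65] w [13.  12.7 13.  13.4 13.  12.9 12.8 12.9 12.3 12.3 12.  12.1 12.4]
```

Comparing roll and rod in the same pictures, the roll is about 1 mm too far along tool +y and about 1.4 mm high. I'll correct both and advance gently.

{"op": "jog_arm", "data": {
  "increments": [
    {"wx":0,"wy":0,"wz":0,"dx":-0.3,"dy":-0.05,"dz":0.07,"grip":0},
    {"wx":0,"wy":0,"wz":0,"dx":-0.4,"dy":0,"dz":0,"grip":0},
    {"wx":0,"wy":0,"wz":0,"dx":-0.4,"dy":0,"dz":0,"grip":0},
    {"wx":0,"wy":0,"wz":0,"dx":-0.3,"dy":0,"dz":0,"grip":0},
    {"wx":0,"wy":0,"wz":0,"dx":0,"dy":0,"dz":0,"grip":0},
    {"wx":0,"wy":0,"wz":0,"dx":0,"dy":0,"dz":0,"grip":0}
  ]
}}

```text
clock: 15.25
position: [0.5819, 0.3029, 0.1553]
eef_rot: [180.0, -0.0, 94.1]
ft_force: [0.1, -0.2, -2.1]
grip_width: 0.343
```

```bash
python3 look.py p3 .58 .30 .13 35
```

```text
(no output)
```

View pics/look_p3.png

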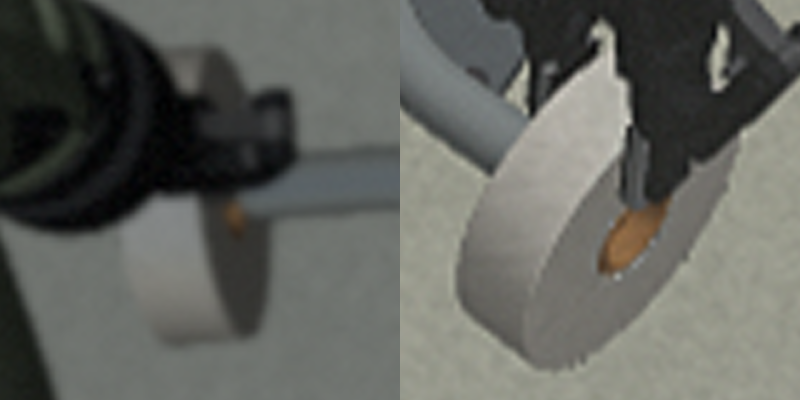

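```bash
cat > zoom.py <<'E'
from h import *
import sys
# zoom.py tag x y z w : overlay bore circle at given roll centre + yaw, and rod edges
tag,x,y,z,yawd,w=sys.argv[1],*map(float,sys.argv[2:7]); C=np.array([x,y,z]); yaw=np.radians(yawd)
ax=np.array([np.cos(yaw),np.sin(yaw),0]);b=np.array([np.sin(yaw),-np.cos(yaw),0]);cc=np.array([0,0,1.]); t=np.radians(np.arange(0,360,4))[:,None]
out=[]
for n,s in(("top",-1),("scene",1)):
    im=cv2.imread(f"pics/{n}_{tag}.png"); c=proj(n,C)[0]; k=400/(2*w)
    M=np.float32([[1,0,-(c[0]-w)],[0,1,-(c[1]-w)]])*k; M[:,2]+=(k-1)/2
    v=cv2.warpAffine(im,M,(400,400),flags=cv2.INTER_CUBIC).astype(float)
    v=np.clip((v-20)*(2.0 if n=="top" else 1.4),0,255).astype(np.uint8); u=v.copy()
    for r in(.055,.014):
        for q in proj(n,C+s*.015*ax+r*(np.cos(t)*b+np.sin(t)*cc)): cv2.circle(u,tuple(int(round(a)) for a in M[:,:2]@q+M[:,2]),1,(0,0,255),-1)
    out.append(np.hstack([v,u]) if 0 else (v,u))
cv2.imwrite(f"pics/zoom_{tag}.png",cv2.resize(np.vstack([np.hstack(out[0]),np.hstack(out[1])])[:, :],(600,600)))
E
python3 zoom.py p3 .5819 .3029 .129 94.1 30
```

```text
(no output)
```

View pics/zoom_p3.png

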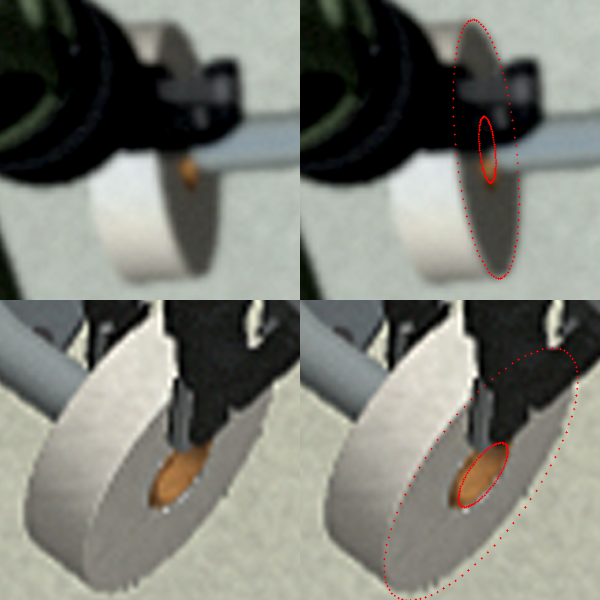

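```bash
python3 icp.py p3 .5819 .3029 .129 94.1; python3 rodscene.py pics/top_p3.png top
```

```text
['top'] [0, 1] [ 0.09 -0.68  0.  ] yaw/tilt deg [0. 0.] 103 medpx 0.2
['scene'] [0, 1] [0.58 4.56 0.  ] yaw/tilt deg [0. 0.] 105 medpx 0.5
['scene'] [0, 1, 2] [-23.57 -35.96 -18.96] yaw/tilt deg [0. 0.] 107 medpx 0.21
['top', 'scene'] [0, 1] [-0.03  2.96  0.  ] yaw/tilt deg [0. 0.] 206 medpx 0.35
['top', 'scene'] [0, 1, 3, 4] [0.6  3.92 0.  ] yaw/tilt deg [ 0.9 -0.7] 205 medpx 0.3
['top', 'scene'] [0, 1, 2, 3, 4] [-0.17  3.06 -0.83] yaw/tilt deg [ 0.81 -0.71] 206 medpx 0.21
[0.5818 0.3021 0.1321]
top dir [-0.99665804  0.08168694] n [-0.08168694 -0.99665804] offset px [ 3.76  1.48  1.74  0.28  0.13  0.04  0.01 -0.12 -0.18 -0.24 -0.2  -0.05
 -0.04] w [ 9.7 13.4 11.4 12.7 12.2 12.1 12.  12.  12.  12.1 11.9 11.6 11.9]
```

View pics/icp_p3.png

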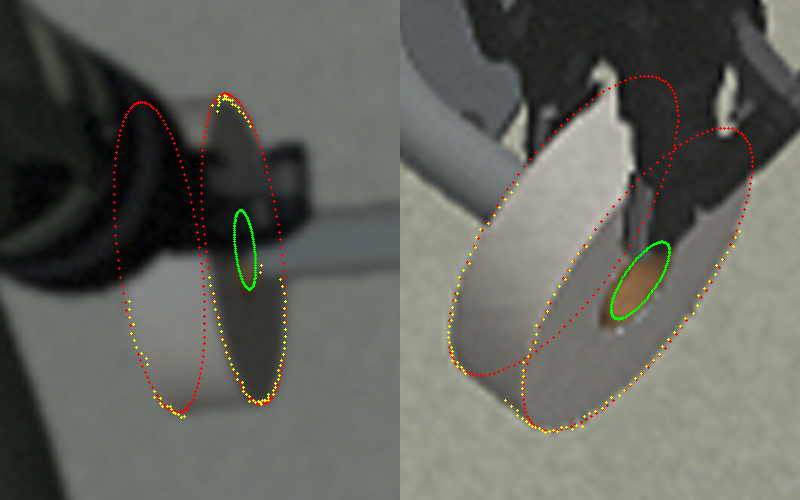

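{"op": "jog_arm", "data": {
  "increments": [
    {"wx":0,"wy":0,"wz":0,"dx":-0.2,"dy":0.02,"dz":0,"grip":0},
    {"wx":0,"wy":0,"wz":0,"dx":-0.2,"dy":0,"dz":0,"grip":0},
    {"wx":0,"wy":0,"wz":0,"dx":0,"dy":0,"dz":0,"grip":0}
  ]
}}

```text
clock: 15.72
position: [0.5828, 0.2945, 0.1553]
eef_rot: [-180.0, 0.0, 94.1]
ft_force: [0.6, -0.4, -1.6]
grip_width: 0.341
```

{"op": "jog_arm", "data": {
  "increments": [
    {"wx":0,"wy":0,"wz":0,"dx":-0.15,"dy":0,"dz":0,"grip":0},
    {"wx":0,"wy":0,"wz":0,"dx":0,"dy":0,"dz":0,"grip":0}
  ]
}}

```text
clock: 15.98
position: [0.583, 0.2916, 0.1553]
eef_rot: [-180.0, 0.0, 94.1]
ft_force: [0.3, -0.3, -3.0]
grip_width: 0.34
```

{"op": "jog_arm", "data": {
  "increments": [
    {"wx":0,"wy":0,"wz":0,"dx":-0.15,"dy":0,"dz":0,"grip":0},
    {"wx":0,"wy":0,"wz":0,"dx":0,"dy":0,"dz":0,"grip":0}
  ]
}}

```text
clock: 16.23
position: [0.5833, 0.2886, 0.1553]
eef_rot: [180.0, 0.0, 94.1]
ft_force: [1.1, -0.5, -3.6]
grip_width: 0.347
```

The rod is about 14 mm into the bore and the forces are at baseline. Before following the bend, I'll check the rod model along its length in the scene view and set up a planner.

```bash
cat > plan.py <<'E'
from fit import curve
from h import *
p=np.load("fit.npy"); S,Cv,A,E=curve(p,0.0005)
def pose(s):
    u=np.linspace(s-.015,s+.015,31); X=np.array([np.interp(u,S,Cv[:,k],left=np.nan,right=np.nan) for k in(0,1)]).T
    for i in range(31):
        if u[i]>S[-1]: X[i]=Cv[-1]+(u[i]-S[-1])*np.array([np.cos(A[-1]),np.sin(A[-1])])
        if u[i]<0: X[i]=Cv[0]+u[i]*np.array([np.cos(A[0]),np.sin(A[0])])
    c=X.mean(0); U=np.linalg.svd(X-c)[2][0]; U=U if U@(X[-1]-X[0])>0 else -U
    return c,np.degrees(np.arctan2(U[1],U[0]))
E
python3 - <<'E'
from plan import *
from rod import centre
im=cv2.imread("pics/scene0.png"); X=np.c_[Cv,np.full(len(S),.13)]
for a,bb in((.045,.12),(.1,.2),(.19,.3)):
    m=(S>a)&(S<bb); P=proj("scene",X[m][::15]); o,w,ok=centre("scene",im,P,5,10)
    us=[]
    Pd=proj("scene",X[m])
    for q,ww in zip(o,w):
        i=np.linalg.norm(Pd-q,axis=1).argmin(); s=S[m][i]; i0=np.searchsorted(S,s); n3=np.array([-np.sin(A[i0]),np.cos(A[i0]),0])
        tang=proj("scene",np.array([X[i0]+.005*np.array([np.cos(A[i0]),np.sin(A[i0]),0])]))[0]-proj("scene",X[i0])[0]; tang/=np.linalg.norm(tang); nn=np.array([-tang[1],tang[0]])
        off=(q-proj("scene",X[i0])[0])@nn; per=(proj("scene",X[i0]+.001*n3)[0]-proj("scene",X[i0])[0])@nn; perz=(proj("scene",X[i0]+.001*np.array([0,0,1]))[0]-proj("scene",X[i0])[0])@nn
        us.append((s*1000,off,off/per,perz/per,ww))
    print(np.round(us,2))
print([ (round(float(s),3),pose(s)[0].round(4),round(pose(s)[1],1)) for s in np.arange(.31,.03,-.02)],E)
E
```

```text
[[260.6 212.5   8.8]
 [262.4 215.5   8.8]
 [263.7 218.6   9.1]
 [264.9 221.8   8.9]
 [266.1 225.    8.7]
 [267.2 228.3   8.7]
 [268.4 231.5   9. ]
 [269.6 234.6   8.8]
 [270.8 237.9   9.2]]
[[ 4.950e+01 -3.900e-01  9.500e-01 -5.000e-01  1.020e+01]
 [ 5.650e+01 -4.300e-01  1.050e+00 -5.000e-01  1.060e+01]
 [ 6.350e+01 -1.510e+00  3.670e+00 -5.000e-01  1.290e+01]
 [ 7.000e+01 -2.040e+00  4.940e+00 -5.000e-01  1.340e+01]
 [ 7.700e+01 -6.300e-01  1.510e+00 -4.800e-01  1.060e+01]
 [ 8.400e+01 -3.800e-01  8.700e-01 -4.000e-01  1.030e+01]
 [ 9.150e+01 -1.300e-01  2.900e-01 -3.000e-01  1.020e+01]
 [ 9.850e+01 -1.000e-02  1.000e-02 -2.200e-01  1.040e+01]
 [ 1.055e+02  1.900e-01 -4.000e-01 -1.300e-01  1.040e+01]
 [ 1.130e+02  3.000e-01 -6.400e-01 -4.000e-02  1.080e+01]]
[[ 1.065e+02  1.100e-01 -2.400e-01 -1.200e-01  1.060e+01]
 [ 1.165e+02  2.800e-01 -5.900e-01  1.000e-02  1.080e+01]
 [ 1.260e+02  4.300e-01 -9.200e-01  1.200e-01  1.110e+01]
 [ 1.355e+02  5.000e-01 -1.080e+00  2.400e-01  1.130e+01]
 [ 1.450e+02  7.000e-01 -1.510e+00  2.900e-01  1.150e+01]
 [ 1.535e+02 -2.600e-01  5.600e-01  2.9
[... 966 characters left out ...]
, np.float64(93.1)), (0.25, array([0.587 , 0.2216]), np.float64(82.1)), (0.23, array([0.5819, 0.2024]), np.float64(68.4)), (0.21, array([0.5737, 0.1842]), np.float64(63.5)), (0.19, array([0.5647, 0.1663]), np.float64(63.5)), (0.17, array([0.5558, 0.1484]), np.float64(63.5)), (0.15, array([0.5469, 0.1305]), np.float64(63.4)), (0.13, array([0.5371, 0.1131]), np.float64(56.8)), (0.11, array([0.5244, 0.0979]), np.float64(43.4)), (0.09, array([0.5085, 0.0861]), np.float64(29.9)), (0.07, array([0.4904, 0.0778]), np.float64(20.3)), (0.05, array([0.4715, 0.071 ]), np.float64(19.5)), (0.03, array([0.4527, 0.0643]), np.float64(19.5))] [0.         0.075      0.13963146 0.2235865  0.26701116 0.316     ]
```

```bash
sed -i 's/^print(np.c_.*$//' fit.py
cat > rows.py <<'E'
from plan import *
import sys
# rows.py x y yaw s_from s_to n latoff(mm, +n left of outward direction)
x,y,yaw,s0,s1=map(float,sys.argv[1:6]); n=int(sys.argv[6]); lat=float(sys.argv[7])/1000 if len(sys.argv)>7 else 0
P=np.array([x,y])
for s in np.linspace(s0,s1,n+1)[1:]:
    c,a=pose(s); c=c+lat*np.array([-np.sin(np.radians(a)),np.cos(np.radians(a))])
    r=np.radians(yaw); d=c-P; dx=d@[np.cos(r),np.sin(r)]; dy=d@[np.sin(r),-np.cos(r)]
    R=np.round([-np.radians(a-yaw)/.15,dx/.02,dy/.02],2)
    print("s",round(s,4),"wz",R[0],"dx",R[1],"dy",R[2])
    P=P+R[1]*.02*np.array([np.cos(r),np.sin(r)])+R[2]*.02*np.array([np.sin(r),-np.cos(r)]); yaw-=np.degrees(R[0]*.15)
print("end",P.round(4),round(yaw,2))
E
python3 rows.py .5833 .2886 94.1 .317 .285 7
```

```text
s 0.3124 wz -0.03 dx -0.25 dy 0.05
s 0.3079 wz 0.0 dx -0.22 dy -0.0
s 0.3033 wz 0.0 dx -0.23 dy -0.0
s 0.2987 wz 0.0 dx -0.23 dy -0.0
s 0.2941 wz 0.0 dx -0.23 dy -0.0
s 0.2896 wz 0.0 dx -0.23 dy -0.0
s 0.285 wz 0.0 dx -0.23 dy -0.0
end [0.5867 0.2564] 94.36
```

{"op": "jog_arm", "data": {
  "increments": [
    {"wx":0,"wy":0,"wz":-0.03,"dx":-0.25,"dy":0.03,"dz":0,"grip":0},
    {"wx":0,"wy":0,"wz":0,"dx":-0.22,"dy":0,"dz":0,"grip":0},
    {"wx":0,"wy":0,"wz":0,"dx":0,"dy":0,"dz":0,"grip":0}
  ]
}}

```text
clock: 16.6
position: [0.5845, 0.279, 0.1553]
eef_rot: [-180.0, 0.0, 94.4]
ft_force: [0.3, -0.5, -2.5]
grip_width: 0.338
```

{"op": "jog_arm", "data": {
  "increments": [
    {"wx":0,"wy":0,"wz":0,"dx":-0.23,"dy":0,"dz":0,"grip":0},
    {"wx":0,"wy":0,"wz":0,"dx":-0.23,"dy":0,"dz":0,"grip":0},
    {"wx":0,"wy":0,"wz":0,"dx":0,"dy":0,"dz":0,"grip":0}
  ]
}}

```text
clock: 16.98
position: [0.5852, 0.2698, 0.1553]
eef_rot: [-180.0, 0.0, 94.4]
ft_force: [-0.4, -0.1, -2.9]
grip_width: 0.347
```

```bash
cat > f.py <<'E'
from cell import sense
s=sense(); print(s["clock"],s["position"].round(4),s["eef_rot"].round(2),"F",s["ft_force"].round(2),"M",s["wrist_torque"].round(3),s["grip_width"])
E
python3 f.py
```

```text
16.975 [0.5852 0.2698 0.1553] [-1.7999e+02  3.0000e-02  9.4370e+01] F [-0.39 -0.09 -2.92] M [-0.087 -0.027  0.005] 0.3467440922303969
```

{"op": "jog_arm", "data": {
  "increments": [
    {"wx":0,"wy":0,"wz":0,"dx":0,"dy":0,"dz":0.04,"grip":0},
    {"wx":0,"wy":0,"wz":0,"dx":0,"dy":0,"dz":0,"grip":0}
  ]
}}

```text
clock: 17.23
position: [0.5852, 0.2705, 0.1545]
eef_rot: [180.0, -0.0, 94.4]
ft_force: [0.0, -0.5, -3.3]
grip_width: 0.346
```

```bash
python3 f.py
```

```text
17.225 [0.5852 0.2705 0.1545] [179.99  -0.    94.41] F [ 0.04 -0.53 -3.34] M [ 0.005 -0.03  -0.026] 0.3458428882746618
```

{"op": "jog_arm", "data": {
  "increments": [
    {"wx":0,"wy":0,"wz":0,"dx":0,"dy":0,"dz":-0.08,"grip":0},
    {"wx":0,"wy":0,"wz":0,"dx":0,"dy":0,"dz":0,"grip":0}
  ]
}}

```text
clock: 17.48
position: [0.585, 0.2705, 0.1554]
eef_rot: [-180.0, 0.0, 94.4]
ft_force: [1.3, 0.2, -8.0]
grip_width: 0.345
```

```bash
python3 f.py
```

```text
17.475 [0.585  0.2705 0.1554] [-179.96    0.     94.42] F [ 1.29  0.16 -7.96] M [ 0.189 -0.328  0.068] 0.34497151453539476
```

Upper contact comes at z≈0.1554, at about 5 N over the roll's weight. The free band is 4 mm, so the middle is about 0.1535. I'll move there, then probe sideways.

{"op": "jog_arm", "data": {
  "increments": [
    {"wx":0,"wy":0,"wz":0,"dx":0,"dy":0,"dz":0.13,"grip":0},
    {"wx":0,"wy":0,"wz":0,"dx":0,"dy":0.05,"dz":0,"grip":0},
    {"wx":0,"wy":0,"wz":0,"dx":0,"dy":0,"dz":0,"grip":0}
  ]
}}

```text
clock: 17.85
position: [0.5865, 0.2705, 0.1538]
eef_rot: [180.0, -0.0, 94.4]
ft_force: [0.9, -0.3, -2.9]
grip_width: 0.341
```

```bash
python3 f.py
```

```text
17.85 [0.5865 0.2705 0.1538] [ 1.7996e+02 -1.0000e-02  9.4410e+01] F [ 0.88 -0.3  -2.88] M [0.016 0.02  0.028] 0.34134194340150115
```

{"op": "jog_arm", "data": {
  "increments": [
    {"wx":0,"wy":0,"wz":0,"dx":0,"dy":-0.05,"dz":0,"grip":0},
    {"wx":0,"wy":0,"wz":0,"dx":0,"dy":-0.05,"dz":0,"grip":0},
    {"wx":0,"wy":0,"wz":0,"dx":0,"dy":0,"dz":0,"grip":0}
  ]
}}

```text
clock: 18.23
position: [0.5841, 0.2703, 0.1536]
eef_rot: [180.0, -0.0, 94.4]
ft_force: [0.6, -0.5, -2.2]
grip_width: 0.346
```

```bash
python3 f.py
```

```text
18.225 [0.5841 0.2703 0.1536] [180.    -0.    94.41] F [ 0.56 -0.54 -2.23] M [-0.01  -0.004  0.018] 0.34562992046182583
```

```bash
python3 rows.py .5841 .2703 94.4 .299 .262 9
```

```text
s 0.2949 wz 0.01 dx -0.21 dy 0.08
s 0.2908 wz -0.0 dx -0.2 dy -0.0
s 0.2867 wz -0.0 dx -0.21 dy -0.0
s 0.2826 wz -0.0 dx -0.2 dy -0.0
s 0.2784 wz 0.01 dx -0.21 dy -0.0
s 0.2743 wz 0.03 dx -0.21 dy -0.0
s 0.2702 wz 0.09 dx -0.2 dy -0.01
s 0.2661 wz 0.16 dx -0.21 dy -0.0
s 0.262 wz 0.22 dx -0.2 dy -0.01
end [0.5878 0.2335] 89.93
```

{"op": "jog_arm", "data": {
  "increments": [
    {"wx":0,"wy":0,"wz":0.01,"dx":-0.21,"dy":0.06,"dz":0,"grip":0},
    {"wx":0,"wy":0,"wz":0,"dx":-0.2,"dy":0,"dz":0,"grip":0},
    {"wx":0,"wy":0,"wz":0,"dx":-0.21,"dy":0,"dz":0,"grip":0},
    {"wx":0,"wy":0,"wz":0,"dx":-0.2,"dy":0,"dz":0,"grip":0},
    {"wx":0,"wy":0,"wz":0,"dx":0,"dy":0,"dz":0,"grip":0}
  ]
}}

```text
clock: 18.85
position: [0.5867, 0.2537, 0.1535]
eef_rot: [-180.0, 0.0, 94.3]
ft_force: [-0.0, 0.1, -2.8]
grip_width: 0.344
```

```bash
python3 f.py
```

```text
18.85 [0.5867 0.2537 0.1535] [-180.      0.     94.29] F [-0.    0.13 -2.82] M [-0.007  0.026  0.022] 0.34438419055429736
```

{"op": "jog_arm", "data": {
  "increments": [
    {"wx":0,"wy":0,"wz":0.01,"dx":-0.21,"dy":0,"dz":0,"grip":0},
    {"wx":0,"wy":0,"wz":0.03,"dx":-0.21,"dy":0,"dz":0,"grip":0},
    {"wx":0,"wy":0,"wz":0,"dx":0,"dy":0,"dz":0,"grip":0}
  ]
}}

```text
clock: 19.23
position: [0.5873, 0.2453, 0.1535]
eef_rot: [-180.0, 0.0, 93.9]
ft_force: [0.1, 0.0, -2.7]
grip_width: 0.342
```

```bash
python3 f.py
```

```text
19.225 [0.5873 0.2453 0.1535] [-180.      0.     93.95] F [ 0.1   0.03 -2.73] M [ 0.042 -0.046  0.031] 0.34167274420965327
```

Still free. Now entering the bend.

{"op": "jog_arm", "data": {
  "increments": [
    {"wx":0,"wy":0,"wz":0.09,"dx":-0.2,"dy":0,"dz":0,"grip":0},
    {"wx":0,"wy":0,"wz":0.16,"dx":-0.21,"dy":0,"dz":0,"grip":0},
    {"wx":0,"wy":0,"wz":0,"dx":0,"dy":0,"dz":0,"grip":0}
  ]
}}

```text
clock: 19.6
position: [0.5878, 0.2371, 0.1535]
eef_rot: [-180.0, 0.0, 91.8]
ft_force: [-0.3, 0.6, -2.2]
grip_width: 0.343
```

```bash
python3 f.py; python3 rows.py .5876 .237 92.5 .266 .218 12
```

```text
19.6 [0.5878 0.2371 0.1535] [-180.      0.     91.78] F [-0.32  0.61 -2.24] M [-0.005 -0.016 -0.017] 0.34313779042881215
s 0.262 wz 0.3 dx -0.18 dy 0.0
s 0.258 wz 0.27 dx -0.2 dy -0.0
s 0.254 wz 0.31 dx -0.19 dy -0.01
s 0.25 wz 0.33 dx -0.2 dy -0.0
s 0.246 wz 0.33 dx -0.2 dy -0.01
s 0.242 wz 0.33 dx -0.2 dy -0.0
s 0.238 wz 0.33 dx -0.2 dy -0.01
s 0.234 wz 0.32 dx -0.2 dy 0.0
s 0.23 wz 0.28 dx -0.2 dy -0.0
s 0.226 wz 0.23 dx -0.2 dy -0.0
s 0.222 wz 0.17 dx -0.2 dy -0.01
s 0.218 wz 0.1 dx -0.2 dy 0.01
end [0.5772 0.1913] 64.14
```

{"op": "jog_arm", "data": {
  "increments": [
    {"wx":0,"wy":0,"wz":0.22,"dx":-0.19,"dy":0,"dz":0,"grip":0},
    {"wx":0,"wy":0,"wz":0.27,"dx":-0.2,"dy":0,"dz":0,"grip":0},
    {"wx":0,"wy":0,"wz":0,"dx":0,"dy":0,"dz":0,"grip":0}
  ]
}}

```text
clock: 19.98
position: [0.5879, 0.2293, 0.1535]
eef_rot: [-180.0, 0.0, 87.6]
ft_force: [-0.2, 0.7, -2.7]
grip_width: 0.341
```

```bash
python3 f.py
```

```text
19.975 [0.5879 0.2293 0.1535] [-179.99    0.     87.56] F [-0.23  0.71 -2.67] M [ 0.04  -0.005 -0.023] 0.34102186560925624
```

{"op": "jog_arm", "data": {
  "increments": [
    {"wx":0,"wy":0,"wz":0.31,"dx":-0.19,"dy":-0.01,"dz":0,"grip":0},
    {"wx":0,"wy":0,"wz":0.33,"dx":-0.2,"dy":0,"dz":0,"grip":0},
    {"wx":0,"wy":0,"wz":0,"dx":0,"dy":0,"dz":0,"grip":0}
  ]
}}

```text
clock: 20.35
position: [0.5872, 0.2218, 0.1535]
eef_rot: [-180.0, -0.0, 82.1]
ft_force: [-0.4, 0.1, -1.2]
grip_width: 0.344
```

```bash
python3 f.py
```

```text
20.35 [0.5872 0.2218 0.1535] [-180.     -0.     82.13] F [-0.37  0.05 -1.2 ] M [-0.028  0.048 -0.012] 0.3444024414387923
```

{"op": "jog_arm", "data": {
  "increments": [
    {"wx":0,"wy":0,"wz":0.33,"dx":-0.2,"dy":-0.01,"dz":0,"grip":0},
    {"wx":0,"wy":0,"wz":0.33,"dx":-0.2,"dy":0,"dz":0,"grip":0},
    {"wx":0,"wy":0,"wz":0,"dx":0,"dy":0,"dz":0,"grip":0}
  ]
}}

```text
clock: 20.72
position: [0.5857, 0.2141, 0.1535]
eef_rot: [-180.0, -0.0, 76.5]
ft_force: [-0.5, -0.5, -3.4]
grip_width: 0.339
```

```bash
python3 f.py
```

```text
20.725 [0.5857 0.2141 0.1535] [-1.800e+02 -1.000e-02  7.651e+01] F [-0.46 -0.51 -3.37] M [ 0.031 -0.015  0.042] 0.3393832112566799
```

{"op": "jog_arm", "data": {
  "increments": [
    {"wx":0,"wy":0,"wz":0.33,"dx":-0.2,"dy":-0.01,"dz":0,"grip":0},
    {"wx":0,"wy":0,"wz":0.32,"dx":-0.2,"dy":0,"dz":0,"grip":0},
    {"wx":0,"wy":0,"wz":0,"dx":0,"dy":0,"dz":0,"grip":0}
  ]
}}

```text
clock: 21.1
position: [0.5834, 0.2065, 0.1535]
eef_rot: [-180.0, -0.0, 70.9]
ft_force: [-0.3, 0.2, -2.1]
grip_width: 0.347
```

```bash
python3 f.py
```

```text
21.1 [0.5834 0.2065 0.1535] [-1.7999e+02 -1.0000e-02  7.0940e+01] F [-0.26  0.18 -2.1 ] M [-0.019 -0.003  0.021] 0.3467236568517126
```

{"op": "jog_arm", "data": {
  "increments": [
    {"wx":0,"wy":0,"wz":0.28,"dx":-0.2,"dy":0,"dz":0,"grip":0},
    {"wx":0,"wy":0,"wz":0.23,"dx":-0.2,"dy":0,"dz":0,"grip":0},
    {"wx":0,"wy":0,"wz":0,"dx":0,"dy":0,"dz":0,"grip":0}
  ]
}}

```text
clock: 21.48
position: [0.5805, 0.1986, 0.1535]
eef_rot: [-180.0, 0.0, 66.4]
ft_force: [-0.6, 0.5, -3.1]
grip_width: 0.341
```

```bash
python3 f.py
```

```text
21.475 [0.5805 0.1986 0.1535] [-179.99    0.     66.45] F [-0.64  0.52 -3.08] M [ 0.011 -0.022  0.038] 0.3410985902869909
```

{"op": "jog_arm", "data": {
  "increments": [
    {"wx":0,"wy":0,"wz":0.17,"dx":-0.2,"dy":-0.01,"dz":0,"grip":0},
    {"wx":0,"wy":0,"wz":0.1,"dx":-0.2,"dy":0.01,"dz":0,"grip":0},
    {"wx":0,"wy":0,"wz":0,"dx":0,"dy":0,"dz":0,"grip":0}
  ]
}}

```text
clock: 21.85
position: [0.5772, 0.1913, 0.1535]
eef_rot: [-180.0, 0.0, 64.1]
ft_force: [0.1, -0.3, -2.4]
grip_width: 0.346
```

```bash
python3 f.py
```

```text
21.85 [0.5772 0.1913 0.1535] [-1.7999e+02  1.0000e-02  6.4120e+01] F [ 0.11 -0.33 -2.45] M [ 0.047  0.012 -0.051] 0.34581661491116034
```

Free through the first bend. I'll do a sideways centring probe on the middle stretch.

{"op": "jog_arm", "data": {
  "increments": [
    {"wx":0,"wy":0,"wz":0.04,"dx":-0.2,"dy":0.05,"dz":0,"grip":0},
    {"wx":0,"wy":0,"wz":0,"dx":-0.2,"dy":0,"dz":0,"grip":0},
    {"wx":0,"wy":0,"wz":0,"dx":0,"dy":0,"dz":0,"grip":0}
  ]
}}

```text
clock: 22.22
position: [0.5746, 0.1837, 0.1535]
eef_rot: [-180.0, 0.0, 63.8]
ft_force: [-0.1, -0.2, -2.3]
grip_width: 0.347
```

```bash
python3 f.py
```

```text
22.225 [0.5746 0.1837 0.1535] [-1.7999e+02  1.0000e-02  6.3790e+01] F [-0.07 -0.2  -2.26] M [ 0.006  0.015 -0.01 ] 0.3468985031254089
```

{"op": "jog_arm", "data": {
  "increments": [
    {"wx":0,"wy":0,"wz":0,"dx":0,"dy":-0.05,"dz":0,"grip":0},
    {"wx":0,"wy":0,"wz":0,"dx":0,"dy":-0.05,"dz":0,"grip":0},
    {"wx":0,"wy":0,"wz":0,"dx":0,"dy":0,"dz":0,"grip":0}
  ]
}}

```text
clock: 22.6
position: [0.5733, 0.1848, 0.1535]
eef_rot: [180.0, 0.0, 63.8]
ft_force: [2.0, -1.1, -3.0]
grip_width: 0.344
```

```bash
python3 f.py
```

```text
22.6 [0.5733 0.1848 0.1535] [179.95   0.    63.81] F [ 2.01 -1.08 -3.04] M [-0.213 -0.267 -0.   ] 0.3439791550820862
```

Light contact at −1 mm (2.3 N), which agrees with the scene camera that the rod lies about 1.2 mm toward tool +y here. I'll use that as the offset.

```bash
sed -i 's/lat=float.*else 0/latg=None/; s/c=c+lat\*/lat=np.interp(s,[.05,.07,.095,.115,.145,.2],[.0005,.0004,0,-.0004,-.001,-.0012]); c=c+lat*/' rows.py; python3 rows.py .5732 .1846 63.8 .210 .15 12;  python3 rows.py .5485 .1301 63.5 .15 .07 20
```

```text
s 0.205 wz 0.03 dx -0.26 dy 0.09
s 0.2 wz 0.0 dx -0.25 dy -0.0
s 0.195 wz 0.0 dx -0.25 dy -0.0
s 0.19 wz 0.0 dx -0.25 dy -0.0
s 0.185 wz 0.0 dx -0.25 dy -0.01
s 0.18 wz 0.0 dx -0.25 dy 0.0
s 0.175 wz 0.0 dx -0.25 dy 0.0
s 0.17 wz 0.0 dx -0.25 dy 0.0
s 0.165 wz 0.0 dx -0.25 dy 0.0
s 0.16 wz 0.0 dx -0.25 dy -0.0
s 0.155 wz 0.0 dx -0.25 dy -0.0
s 0.15 wz 0.01 dx -0.25 dy -0.0
end [0.5478 0.13  ] 63.46
s 0.146 wz 0.05 dx -0.22 dy -0.03
s 0.142 wz 0.1 dx -0.2 dy -0.01
s 0.138 wz 0.15 dx -0.2 dy -0.01
s 0.134 wz 0.21 dx -0.2 dy -0.01
s 0.13 wz 0.27 dx -0.2 dy -0.01
s 0.126 wz 0.3 dx -0.2 dy -0.0
s 0.122 wz 0.31 dx -0.2 dy -0.01
s 0.118 wz 0.32 dx -0.2 dy -0.01
s 0.114 wz 0.31 dx -0.2 dy -0.01
s 0.11 wz 0.32 dx -0.2 dy -0.01
s 0.106 wz 0.31 dx -0.2 dy -0.01
s 0.102 wz 0.32 dx -0.2 dy -0.01
s 0.098 wz 0.31 dx -0.2 dy -0.01
s 0.094 wz 0.32 dx -0.19 dy -0.01
s 0.09 wz 0.31 dx -0.2 dy -0.0
s 0.086 wz 0.31 dx -0.2 dy -0.01
s 0.082 wz 0.28 dx -0.2 dy -0.01
s 0.078 wz 0.24 dx -0.2 dy -0.0
s 0.074 wz 0.18 dx -0.2 dy -0.01
s 0.07 wz 0.11 dx -0.2 dy 0.0
end [0.4902 0.0782] 20.27
```

{"op": "jog_arm", "data": {
  "increments": [
    {"wx":0,"wy":0,"wz":0.03,"dx":0,"dy":0.1,"dz":0,"grip":0},
    {"wx":0,"wy":0,"wz":0,"dx":-0.25,"dy":0,"dz":0,"grip":0},
    {"wx":0,"wy":0,"wz":0,"dx":-0.25,"dy":0,"dz":0,"grip":0},
    {"wx":0,"wy":0,"wz":0,"dx":-0.25,"dy":0,"dz":0,"grip":0},
    {"wx":0,"wy":0,"wz":0,"dx":0,"dy":0,"dz":0,"grip":0}
  ]
}}

```text
clock: 23.22
position: [0.5678, 0.1701, 0.1535]
eef_rot: [-180.0, 0.0, 63.5]
ft_force: [-0.8, 0.8, -2.9]
grip_width: 0.345
```

```bash
python3 f.py
```

```text
23.225 [0.5678 0.1701 0.1535] [-1.7999e+02  1.0000e-02  6.3520e+01] F [-0.84  0.84 -2.86] M [-0.008 -0.035  0.013] 0.3445016044962351
```

{"op": "jog_arm", "data": {
  "increments": [
    {"wx":0,"wy":0,"wz":0,"dx":-0.25,"dy":0,"dz":0,"grip":0},
    {"wx":0,"wy":0,"wz":0,"dx":-0.25,"dy":0,"dz":0,"grip":0},
    {"wx":0,"wy":0,"wz":0,"dx":-0.25,"dy":0,"dz":0,"grip":0},
    {"wx":0,"wy":0,"wz":0,"dx":-0.25,"dy":0,"dz":0,"grip":0},
    {"wx":0,"wy":0,"wz":0,"dx":0,"dy":0,"dz":0,"grip":0}
  ]
}}

```text
clock: 23.85
position: [0.559, 0.1523, 0.1535]
eef_rot: [-180.0, 0.0, 63.5]
ft_force: [-0.2, 0.9, -2.9]
grip_width: 0.346
```

```bash
python3 f.py
```

```text
23.85 [0.559  0.1523 0.1535] [-179.99    0.     63.52] F [-0.16  0.95 -2.91] M [ 0.009 -0.015 -0.022] 0.34577096674694735
```

{"op": "jog_arm", "data": {
  "increments": [
    {"wx":0,"wy":0,"wz":0,"dx":-0.25,"dy":0,"dz":0,"grip":0},
    {"wx":0,"wy":0,"wz":0,"dx":-0.25,"dy":0,"dz":0,"grip":0},
    {"wx":0,"wy":0,"wz":0,"dx":0,"dy":0,"dz":0,"grip":0}
  ]
}}

```text
clock: 24.22
position: [0.5545, 0.1433, 0.1535]
eef_rot: [-180.0, 0.0, 63.5]
ft_force: [-0.4, 0.6, -2.2]
grip_width: 0.342
```

```bash
python3 f.py
```

```text
24.225 [0.5545 0.1433 0.1535] [-1.7999e+02  1.0000e-02  6.3530e+01] F [-0.4   0.62 -2.16] M [ 0.025  0.025 -0.015] 0.3416298296040286
```

{"op": "jog_arm", "data": {
  "increments": [
    {"wx":0,"wy":0,"wz":0,"dx":-0.25,"dy":0,"dz":0,"grip":0},
    {"wx":0,"wy":0,"wz":0,"dx":-0.25,"dy":0,"dz":0,"grip":0},
    {"wx":0,"wy":0,"wz":0,"dx":0,"dy":0,"dz":0,"grip":0}
  ]
}}

```text
clock: 24.6
position: [0.55, 0.1343, 0.1535]
eef_rot: [-180.0, 0.0, 63.5]
ft_force: [0.2, -0.3, -2.8]
grip_width: 0.346
```

```bash
python3 f.py; python3 rows.py .55 .1343 63.5 .155 .067 22
```

```text
24.6 [0.55   0.1343 0.1535] [-1.7999e+02  1.0000e-02  6.3520e+01] F [ 0.16 -0.34 -2.82] M [ 0.031 -0.007  0.036] 0.34620364813503035
s 0.151 wz 0.0 dx -0.19 dy -0.0
s 0.147 wz 0.04 dx -0.2 dy -0.01
s 0.143 wz 0.08 dx -0.2 dy -0.0
s 0.139 wz 0.14 dx -0.2 dy -0.01
s 0.135 wz 0.19 dx -0.2 dy -0.01
s 0.131 wz 0.26 dx -0.2 dy -0.01
s 0.127 wz 0.29 dx -0.2 dy -0.01
s 0.123 wz 0.32 dx -0.2 dy -0.0
s 0.119 wz 0.31 dx -0.2 dy -0.01
s 0.115 wz 0.32 dx -0.2 dy -0.01
s 0.111 wz 0.31 dx -0.2 dy -0.01
s 0.107 wz 0.32 dx -0.2 dy -0.01
s 0.103 wz 0.31 dx -0.2 dy -0.01
s 0.099 wz 0.32 dx -0.2 dy -0.01
s 0.095 wz 0.31 dx -0.2 dy -0.0
s 0.091 wz 0.32 dx -0.2 dy -0.01
s 0.087 wz 0.31 dx -0.19 dy -0.01
s 0.083 wz 0.29 dx -0.2 dy -0.01
s 0.079 wz 0.25 dx -0.2 dy -0.0
s 0.075 wz 0.19 dx -0.2 dy -0.01
s 0.071 wz 0.13 dx -0.2 dy 0.0
s 0.067 wz 0.07 dx -0.2 dy -0.0
end [0.4874 0.0771] 19.84
```

{"op": "jog_arm", "data": {
  "increments": [
    {"wx":0,"wy":0,"wz":0,"dx":-0.19,"dy":0,"dz":0,"grip":0},
    {"wx":0,"wy":0,"wz":0.04,"dx":-0.2,"dy":-0.01,"dz":0,"grip":0},
    {"wx":0,"wy":0,"wz":0.08,"dx":-0.2,"dy":0,"dz":0,"grip":0},
    {"wx":0,"wy":0,"wz":0,"dx":0,"dy":0,"dz":0,"grip":0}
  ]
}}

```text
clock: 25.1
position: [0.5446, 0.124, 0.1535]
eef_rot: [-180.0, 0.0, 62.5]
ft_force: [-0.4, 0.1, -2.2]
grip_width: 0.342
```

```bash
python3 f.py
```

```text
25.1 [0.5446 0.124  0.1535] [-179.99    0.     62.49] F [-0.39  0.06 -2.15] M [-0.024  0.005 -0.073] 0.341798362715929
```

{"op": "jog_arm", "data": {
  "increments": [
    {"wx":0,"wy":0,"wz":0.14,"dx":-0.2,"dy":-0.01,"dz":0,"grip":0},
    {"wx":0,"wy":0,"wz":0.19,"dx":-0.2,"dy":-0.01,"dz":0,"grip":0},
    {"wx":0,"wy":0,"wz":0,"dx":0,"dy":0,"dz":0,"grip":0}
  ]
}}

```text
clock: 25.48
position: [0.5405, 0.1172, 0.1535]
eef_rot: [-180.0, 0.0, 59.6]
ft_force: [0.5, -1.2, -1.9]
grip_width: 0.347
```

```bash
python3 f.py
```

```text
25.475 [0.5405 0.1172 0.1535] [-1.7999e+02  1.0000e-02  5.9650e+01] F [ 0.47 -1.2  -1.91] M [-0.078 -0.026  0.004] 0.34672988011659084
```

{"op": "jog_arm", "data": {
  "increments": [
    {"wx":0,"wy":0,"wz":0.26,"dx":-0.2,"dy":-0.01,"dz":0,"grip":0},
    {"wx":0,"wy":0,"wz":0.29,"dx":-0.2,"dy":-0.01,"dz":0,"grip":0},
    {"wx":0,"wy":0,"wz":0,"dx":0,"dy":0,"dz":0,"grip":0}
  ]
}}

```text
clock: 25.85
position: [0.536, 0.1106, 0.1535]
eef_rot: [-180.0, 0.0, 54.9]
ft_force: [0.4, -0.8, -2.6]
grip_width: 0.344
```

```bash
python3 f.py
```

```text
25.85 [0.536  0.1106 0.1535] [-1.7999e+02  1.0000e-02  5.4920e+01] F [ 0.4  -0.84 -2.55] M [ 0.034 -0.007 -0.01 ] 0.3443623544517744
```

{"op": "jog_arm", "data": {
  "increments": [
    {"wx":0,"wy":0,"wz":0.32,"dx":-0.2,"dy":0,"dz":0,"grip":0},
    {"wx":0,"wy":0,"wz":0.31,"dx":-0.2,"dy":-0.01,"dz":0,"grip":0},
    {"wx":0,"wy":0,"wz":0,"dx":0,"dy":0,"dz":0,"grip":0}
  ]
}}

```text
clock: 26.22
position: [0.5312, 0.1044, 0.1535]
eef_rot: [-180.0, -0.0, 49.6]
ft_force: [-0.2, 0.5, -3.1]
grip_width: 0.344
```

```bash
python3 f.py
```

```text
26.225 [0.5312 0.1044 0.1535] [-1.7999e+02 -1.0000e-02  4.9570e+01] F [-0.24  0.53 -3.11] M [0.028 0.014 0.038] 0.3440896444087011
```

{"op": "jog_arm", "data": {
  "increments": [
    {"wx":0,"wy":0,"wz":0.32,"dx":-0.2,"dy":-0.01,"dz":0,"grip":0},
    {"wx":0,"wy":0,"wz":0.31,"dx":-0.2,"dy":-0.01,"dz":0,"grip":0},
    {"wx":0,"wy":0,"wz":0,"dx":0,"dy":0,"dz":0,"grip":0}
  ]
}}

```text
clock: 26.6
position: [0.5257, 0.0988, 0.1535]
eef_rot: [-180.0, -0.0, 44.2]
ft_force: [-0.4, 0.7, -1.6]
grip_width: 0.345
```

```bash
python3 f.py
```

```text
26.6 [0.5257 0.0988 0.1535] [-1.800e+02 -1.000e-02  4.419e+01] F [-0.39  0.72 -1.59] M [0.018 0.01  0.04 ] 0.34470816490007666
```

{"op": "jog_arm", "data": {
  "increments": [
    {"wx":0,"wy":0,"wz":0.32,"dx":-0.2,"dy":-0.01,"dz":0,"grip":0},
    {"wx":0,"wy":0,"wz":0.31,"dx":-0.2,"dy":-0.01,"dz":0,"grip":0},
    {"wx":0,"wy":0,"wz":0,"dx":0,"dy":0,"dz":0,"grip":0}
  ]
}}

```text
clock: 26.98
position: [0.5196, 0.0937, 0.1535]
eef_rot: [-180.0, -0.0, 38.8]
ft_force: [-0.2, 0.1, -2.0]
grip_width: 0.343
```

```bash
python3 f.py
```

```text
26.975 [0.5196 0.0937 0.1535] [-1.80e+02 -1.00e-02  3.88e+01] F [-0.16  0.14 -2.03] M [0.041 0.008 0.065] 0.34333716326509955
```

{"op": "jog_arm", "data": {
  "increments": [
    {"wx":0,"wy":0,"wz":0.32,"dx":-0.2,"dy":-0.01,"dz":0,"grip":0},
    {"wx":0,"wy":0,"wz":0.31,"dx":-0.2,"dy":0,"dz":0,"grip":0},
    {"wx":0,"wy":0,"wz":0,"dx":0,"dy":0,"dz":0,"grip":0}
  ]
}}

```text
clock: 27.35
position: [0.5131, 0.0891, 0.1535]
eef_rot: [-180.0, -0.0, 33.4]
ft_force: [0.6, -0.1, -2.6]
grip_width: 0.342
```

```bash
python3 f.py
```

```text
27.35 [0.5131 0.0891 0.1535] [-1.80e+02 -1.00e-02  3.34e+01] F [ 0.57 -0.06 -2.64] M [0.012 0.003 0.022] 0.34235704684814977
```

{"op": "jog_arm", "data": {
  "increments": [
    {"wx":0,"wy":0,"wz":0.32,"dx":-0.2,"dy":-0.01,"dz":0,"grip":0},
    {"wx":0,"wy":0,"wz":0.31,"dx":-0.19,"dy":-0.01,"dz":0,"grip":0},
    {"wx":0,"wy":0,"wz":0,"dx":0,"dy":0,"dz":0,"grip":0}
  ]
}}

```text
clock: 27.72
position: [0.5063, 0.0853, 0.1535]
eef_rot: [-180.0, -0.0, 28.0]
ft_force: [-0.1, -0.2, -2.4]
grip_width: 0.345
```

```bash
python3 f.py
```

```text
27.725 [0.5063 0.0853 0.1535] [-1.800e+02 -1.000e-02  2.799e+01] F [-0.14 -0.21 -2.42] M [-0.039 -0.031  0.057] 0.34499042442480554
```

{"op": "jog_arm", "data": {
  "increments": [
    {"wx":0,"wy":0,"wz":0.29,"dx":-0.2,"dy":-0.01,"dz":0,"grip":0},
    {"wx":0,"wy":0,"wz":0.25,"dx":-0.2,"dy":0,"dz":0,"grip":0},
    {"wx":0,"wy":0,"wz":0,"dx":0,"dy":0,"dz":0,"grip":0}
  ]
}}

```text
clock: 28.1
position: [0.4989, 0.0817, 0.1535]
eef_rot: [-180.0, -0.0, 23.3]
ft_force: [-0.1, -0.2, -2.2]
grip_width: 0.345
```

```bash
python3 f.py
```

```text
28.1 [0.4989 0.0817 0.1535] [-180.     -0.     23.29] F [-0.08 -0.19 -2.22] M [-0.019 -0.041  0.032] 0.34538507203832525
```

{"op": "jog_arm", "data": {
  "increments": [
    {"wx":0,"wy":0,"wz":0.19,"dx":-0.2,"dy":-0.01,"dz":0,"grip":0},
    {"wx":0,"wy":0,"wz":0.13,"dx":-0.2,"dy":0,"dz":0,"grip":0},
    {"wx":0,"wy":0,"wz":0,"dx":0,"dy":0,"dz":0,"grip":0}
  ]
}}

```text
clock: 28.48
position: [0.4911, 0.0788, 0.1535]
eef_rot: [-180.0, 0.0, 20.5]
ft_force: [0.3, -0.5, -1.7]
grip_width: 0.343
```

```bash
python3 f.py
```

```text
28.475 [0.4911 0.0788 0.1535] [-1.7999e+02  1.0000e-02  2.0480e+01] F [ 0.32 -0.54 -1.73] M [-0.046  0.009  0.005] 0.34304480060292175
```

{"op": "jog_arm", "data": {
  "increments": [
    {"wx":0,"wy":0,"wz":0.07,"dx":-0.2,"dy":0,"dz":0,"grip":0},
    {"wx":0,"wy":0,"wz":0.03,"dx":-0.2,"dy":0,"dz":0,"grip":0},
    {"wx":0,"wy":0,"wz":0,"dx":0,"dy":0,"dz":0,"grip":0}
  ]
}}

```text
clock: 28.85
position: [0.4835, 0.076, 0.1535]
eef_rot: [-180.0, 0.0, 19.6]
ft_force: [-0.1, 0.8, -1.8]
grip_width: 0.336
```

```bash
python3 f.py
```

```text
28.85 [0.4835 0.076  0.1535] [-1.7999e+02  2.0000e-02  1.9630e+01] F [-0.13  0.75 -1.78] M [ 0.019 -0.022 -0.035] 0.33636174488601533
```

{"op": "jog_arm", "data": {
  "increments": [
    {"wx":0,"wy":0,"wz":0.02,"dx":-0.2,"dy":0,"dz":0,"grip":0},
    {"wx":0,"wy":0,"wz":0,"dx":-0.2,"dy":0,"dz":0,"grip":0},
    {"wx":0,"wy":0,"wz":0,"dx":0,"dy":0,"dz":0,"grip":0}
  ]
}}

```text
clock: 29.22
position: [0.476, 0.0734, 0.1535]
eef_rot: [-180.0, 0.0, 19.5]
ft_force: [0.2, 0.6, -2.3]
grip_width: 0.343
```

```bash
python3 f.py; python3 look.py h1 .478 .073 .13 40
```

```text
29.225 [0.476  0.0734 0.1535] [-1.7999e+02  1.0000e-02  1.9460e+01] F [ 0.19  0.58 -2.27] M [-0.045 -0.035  0.035] 0.3431991131474219
```

View pics/look_h1.png

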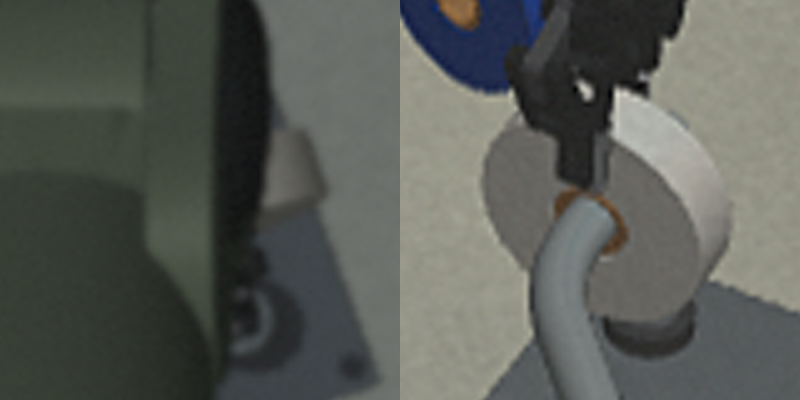

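On the straight inner leg, in the clear. Now creeping up to the collar.

{"op": "jog_arm", "data": {
  "increments": [
    {"wx":0,"wy":0,"wz":0,"dx":-0.2,"dy":0,"dz":0,"grip":0},
    {"wx":0,"wy":0,"wz":0,"dx":-0.2,"dy":0,"dz":0,"grip":0},
    {"wx":0,"wy":0,"wz":0,"dx":-0.1,"dy":0,"dz":0,"grip":0},
    {"wx":0,"wy":0,"wz":0,"dx":0,"dy":0,"dz":0,"grip":0}
  ]
}}

```text
clock: 29.82
position: [0.4671, 0.0702, 0.1536]
eef_rot: [-180.0, -0.0, 19.5]
ft_force: [0.2, 0.3, -3.1]
grip_width: 0.341
```

```bash
python3 f.py
```

```text
29.825 [0.4671 0.0702 0.1536] [-1.7999e+02 -3.0000e-02  1.9460e+01] F [ 0.18  0.35 -3.13] M [ 0.166 -0.205  0.02 ] 0.34104587706254985
```

{"op": "jog_arm", "data": {
  "increments": [
    {"wx":0,"wy":0,"wz":0,"dx":-0.06,"dy":0,"dz":0,"grip":0},
    {"wx":0,"wy":0,"wz":0,"dx":0,"dy":0,"dz":0,"grip":0}
  ]
}}

```text
clock: 30.08
position: [0.4669, 0.07, 0.1538]
eef_rot: [-180.0, -0.1, 19.5]
ft_force: [4.0, 1.1, -3.9]
grip_width: 0.341
```

```bash
python3 f.py
```

```text
30.075 [0.4669 0.07   0.1538] [-1.7999e+02 -1.2000e-01  1.9470e+01] F [ 3.97  1.09 -3.91] M [ 0.479 -0.922  0.062] 0.34112712913983145
```

{"op": "jog_arm", "data": {
  "increments": [
    {"wx":0,"wy":0,"wz":0,"dx":-0.06,"dy":0,"dz":0,"grip":0},
    {"wx":0,"wy":0,"wz":0,"dx":0,"dy":0,"dz":0,"grip":0}
  ]
}}

```text
clock: 30.32
position: [0.4665, 0.0698, 0.1539]
eef_rot: [-180.0, -0.2, 19.5]
ft_force: [4.9, 2.8, -5.3]
grip_width: 0.341
```

```bash
python3 f.py
```

```text
30.325 [0.4665 0.0698 0.1539] [-180.     -0.21   19.48] F [ 4.9   2.81 -5.25] M [ 0.651 -1.423  0.061] 0.3411318991269922
```

```bash
python3 look.py h2 .46 .068 .13 32
```

```text
(no output)
```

View pics/look_h2.png

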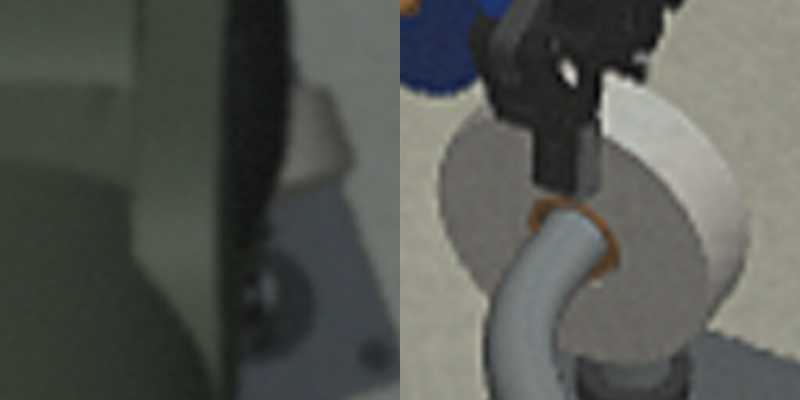

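```bash
cat > icp2.py <<'E'
from h import *
from scipy.optimize import least_squares
from scipy.ndimage import map_coordinates,gaussian_filter,minimum_filter
# silhouette/edge fit of the roll in the scene view: centre = rod point + jaw shift; free: jaw, lateral, up
def fit(path,C0,yawd,free,z_arcs=None,r=.055,w=.015,thr=5,SR=3.5,darkthr=50,near_only=False,cam="scene"):
    im=cv2.imread(path); yaw=np.radians(yawd)
    ax=np.array([np.cos(yaw),np.sin(yaw),0]);b=np.array([np.sin(yaw),-np.cos(yaw),0]);c=np.array([0,0,1.]); T=np.radians(np.arange(0,360,3))
    sm=[gaussian_filter(im[:,:,k].astype(float),.7) for k in range(3)]; dark=minimum_filter(im.max(2),3)
    Cc=lambda p:np.array(C0)+p[0]*b+p[1]*c+p[2]*ax
    circ=lambda p,s,t:proj(cam,Cc(p)+s*w*ax+r*(np.cos(t)[:,None]*b+np.sin(t)[:,None]*c))
    offs=np.arange(-SR,SR+.01,.1); p=np.zeros(3)
    for it in range(15):
        P=circ(p,1,T);F=circ(p,-1,T);hull=cv2.convexHull(np.vstack([P,F]).astype(np.float32));O=[]
        for s,Q in((1,P),(-1,F)):
            if near_only and s<0: continue
            tg=np.roll(Q,-1,0)-np.roll(Q,1,0);tg/=np.linalg.norm(tg,axis=1)[:,None];nm=np.c_[-tg[:,1],tg[:,0]]
            for i,(q,m) in enumerate(zip(Q,nm)):
                if s<0 and abs(cv2.pointPolygonTest(hull,(float(q[0]),float(q[1])),True))>.15: continue
                yy=q[1]+offs*m[1];xx=q[0]+offs*m[0]
                if map_coordinates(dark,[yy,xx],order=0).min()<darkthr: continue
                g=np.sqrt(sum(np.gradient(map_coordinates(ch,[yy,xx],order=1))**2 for ch in sm))*10*np.exp(-(offs/SR)**2)
                j=g.argmax()
                if g[j]<thr: continue
                O.append((s,T[i],q+m*offs[j],m))
        def res(v):
            pp=p.copy();pp[free]=v;R=[]
            for s in(1,-1):
                S=[o for o in O if o[0]==s]
                if S:R.append(((circ(pp,s,np.array([o[1] for o in S]))-np.array([o[2] for o in S]))*np.array([o[3] for o in S])).sum(1))
            return np.concatenate(R)
        f=least_squares(res,p[free],loss="soft_l1",f_scale=.3,x_scale=.001);p[free]=f.x
    v=cv2.resize(im,None,fx=6,fy=6,interpolation=cv2.INTER_CUBIC)
    for s in(1,-1):
        for q in circ(p,s,T): cv2.circle(v,tuple(int(round(t)) for t in (q+.5)*6-.5),1,(0,0,255),-1)
    for o in O: cv2.circle(v,tuple(int(round(t)) for t in (o[2]+.5)*6-.5),1,(0,255,255),-1)
    cc=(proj(cam,Cc(p))[0]*6).astype(int)
    return p,np.median(np.abs(res(f.x))),len(O),v[max(cc[1]-220,0):cc[1]+220,max(cc[0]-200,0):cc[0]+200]
if __name__=="__main__":
    o=[]
    for free in([2],[0,2],[0,1,2]):
        p,m,k,v=fit("pics/scene_h2.png",[.4665,.0698,.1305],19.5,free); print(free,(p*1000).round(2),m,k)
        o.append(v)
    cv2.imwrite("pics/icph2.png",np.hstack(o[1:]))
E
python3 icp2.py
```

```text
[2] [0.   0.   1.42] 0.3989221318134057 131
[0, 2] [-1.68  0.    2.7 ] 0.39355982611200935 131
[0, 1, 2] [  3.36 -10.65  -8.03] 0.1951979561788698 131
```

View pics/icph2.png

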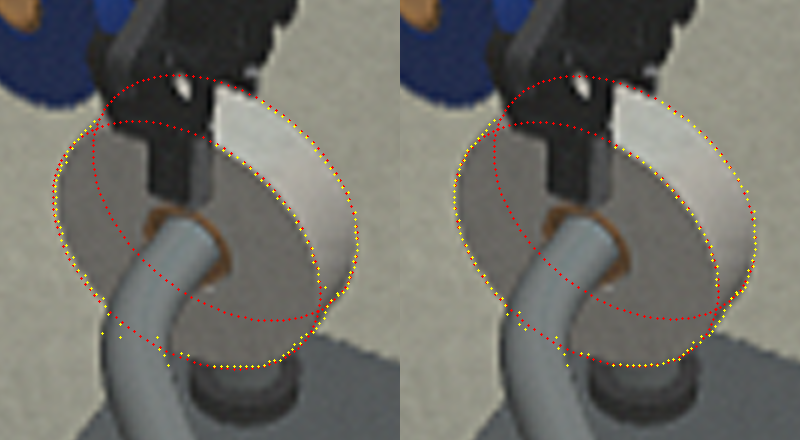

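Firm axial contact of about 5 N at TCP (0.467, 0.070), which fits the roll's face reaching the collar. I'll relax the push and lower the roll until the rod carries it.

{"op": "jog_arm", "data": {
  "increments": [
    {"wx":0,"wy":0,"wz":0,"dx":0.06,"dy":0,"dz":0,"grip":0},
    {"wx":0,"wy":0,"wz":0,"dx":0,"dy":0,"dz":0.06,"grip":0},
    {"wx":0,"wy":0,"wz":0,"dx":0,"dy":0,"dz":0,"grip":0}
  ]
}}

```text
clock: 30.8
position: [0.4667, 0.0697, 0.1526]
eef_rot: [180.0, -0.1, 19.5]
ft_force: [4.8, 2.0, -0.7]
grip_width: 0.341
```

```bash
python3 f.py
```

```text
30.8 [0.4667 0.0697 0.1526] [ 1.7997e+02 -9.0000e-02  1.9470e+01] F [ 4.83  2.05 -0.73] M [ 0.376 -1.121  0.054] 0.34121533489451467
```

{"op": "jog_arm", "data": {
  "increments": [
    {"wx":0,"wy":0,"wz":0,"dx":0,"dy":0,"dz":0.04,"grip":0},
    {"wx":0,"wy":0,"wz":0,"dx":0,"dy":0,"dz":0,"grip":0}
  ]
}}

```text
clock: 31.05
position: [0.4666, 0.0697, 0.1518]
eef_rot: [180.0, -0.1, 19.5]
ft_force: [4.3, 1.8, 0.7]
grip_width: 0.344
```

```bash
python3 f.py
```

```text
31.05 [0.4666 0.0697 0.1518] [ 1.7997e+02 -9.0000e-02  1.9460e+01] F [4.32 1.77 0.71] M [ 0.377 -1.195  0.034] 0.34355155816956245
```

{"op": "jog_arm", "data": {
  "increments": [
    {"wx":0,"wy":0,"wz":0,"dx":0.06,"dy":0,"dz":0,"grip":0},
    {"wx":0,"wy":0,"wz":0,"dx":0,"dy":0,"dz":0,"grip":0}
  ]
}}

```text
clock: 31.3
position: [0.4667, 0.0698, 0.1516]
eef_rot: [180.0, 0.0, 19.5]
ft_force: [2.5, -0.4, 3.2]
grip_width: 0.337
```

```bash
python3 f.py
```

```text
31.3 [0.4667 0.0698 0.1516] [1.7997e+02 4.0000e-02 1.9450e+01] F [ 2.5  -0.36  3.19] M [ 0.017 -0.631  0.06 ] 0.3371295411069123
```

{"op": "jog_arm", "data": {
  "increments": [
    {"wx":0,"wy":0,"wz":0,"dx":0,"dy":0,"dz":0,"grip":0.42},
    {"wx":0,"wy":0,"wz":0,"dx":0,"dy":0,"dz":0,"grip":0.5},
    {"wx":0,"wy":0,"wz":0,"dx":0,"dy":0,"dz":0,"grip":0.6},
    {"wx":0,"wy":0,"wz":0,"dx":0,"dy":0,"dz":0,"grip":0.6}
  ]
}}

```text
clock: 31.8
position: [0.4667, 0.0701, 0.1513]
eef_rot: [-180.0, 0.0, 19.5]
ft_force: [-0.3, -0.2, 0.9]
grip_width: 0.599
```

```bash
python3 f.py; python3 look.py r1 .46 .068 .13 32
```

```text
31.8 [0.4667 0.0701 0.1513] [-1.7999e+02  3.0000e-02  1.9460e+01] F [-0.34 -0.21  0.89] M [ 0.008  0.009 -0.02 ] 0.5988742814404935
```

View pics/look_r1.png

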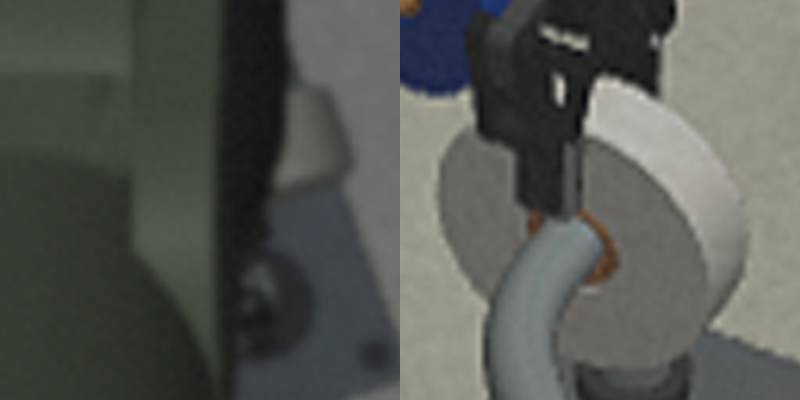

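Released, with forces at zero. I'll retreat straight up and then aside, so the top camera can see.

{"op": "jog_arm", "data": {
  "increments": [
    {"wx":0,"wy":0,"wz":0,"dx":0,"dy":0,"dz":-0.2,"grip":0.6},
    {"wx":0,"wy":0,"wz":0,"dx":0,"dy":0,"dz":-0.5,"grip":0.6},
    {"wx":0,"wy":0,"wz":0,"dx":0,"dy":0,"dz":-1,"grip":0.6},
    {"wx":0,"wy":0,"wz":0,"dx":0,"dy":0,"dz":-1,"grip":0.6},
    {"wx":0,"wy":0,"wz":0,"dx":0,"dy":0,"dz":-1,"grip":0.6},
    {"wx":0,"wy":0,"wz":0,"dx":0,"dy":0,"dz":-1,"grip":0.6},
    {"wx":0,"wy":0,"wz":0,"dx":0,"dy":0,"dz":-1,"grip":0.6},
    {"wx":0,"wy":0,"wz":0,"dx":0,"dy":0,"dz":-1,"grip":0.6},
    {"wx":0,"wy":0,"wz":0,"dx":0,"dy":1,"dz":0,"grip":0.6},
    {"wx":0,"wy":0,"wz":0,"dx":0,"dy":1,"dz":0,"grip":0.6},
    {"wx":0,"wy":0,"wz":0,"dx":0,"dy":1,"dz":0,"grip":0.6},
    {"wx":0,"wy":0,"wz":0,"dx":0,"dy":1,"dz":0,"grip":0.6},
    {"wx":0,"wy":0,"wz":0,"dx":0,"dy":1,"dz":0,"grip":0.6},
    {"wx":0,"wy":0,"wz":0,"dx":0,"dy":1,"dz":0,"grip":0.6},
    {"wx":0,"wy":0,"wz":0,"dx":0,"dy":1,"dz":0,"grip":0.6},
    {"wx":0,"wy":0,"wz":0,"dx":0,"dy":1,"dz":0,"grip":0.6},
    {"wx":0,"wy":0,"wz":0,"dx":0,"dy":1,"dz":0,"grip":0.6},
    {"wx":0,"wy":0,"wz":0,"dx":0,"dy":1,"dz":0,"grip":0.6},
    {"wx":0,"wy":0,"wz":0,"dx":0,"dy":1,"dz":0,"grip":0.6},
    {"wx":0,"wy":0,"wz":0,"dx":0,"dy":0,"dz":0,"grip":0.6}
  ]
}}

```text
clock: 34.4
position: [0.5408, -0.1388, 0.2852]
eef_rot: [-180.0, 0.0, 19.4]
ft_force: [-0.3, -0.3, 0.2]
grip_width: 0.597
```

```bash
python3 f.py; python3 look.py r2 .46 .068 .13 32
```

```text
34.4 [ 0.5408 -0.1388  0.2852] [-180.      0.     19.36] F [-0.29 -0.28  0.19] M [ 0.087  0.026 -0.007] 0.5966179700804273
```

View pics/look_r2.png

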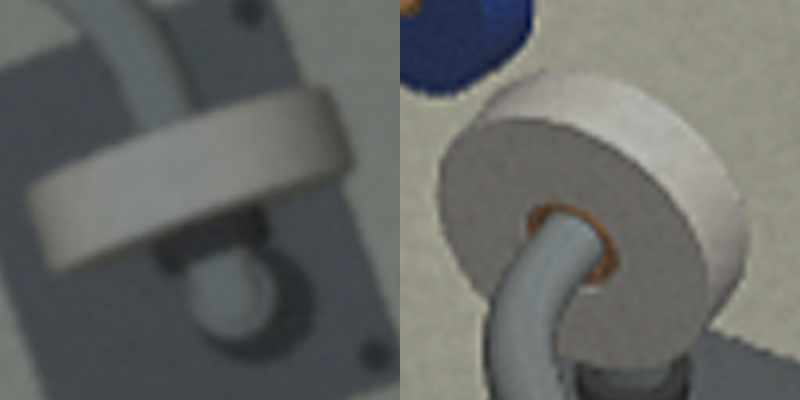

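View pics/top_r2.png

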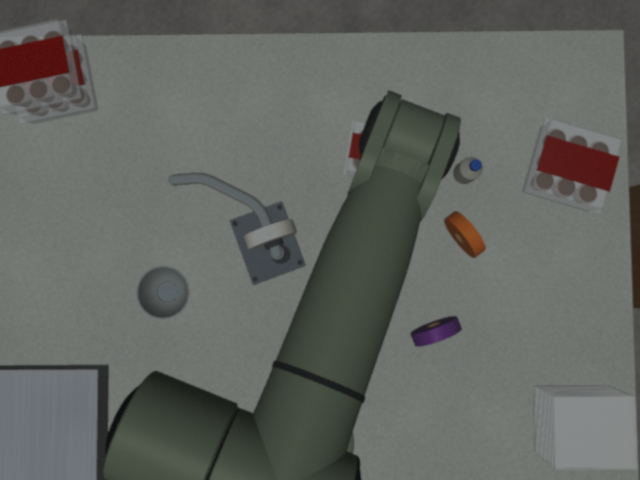

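View pics/scene_r2.png

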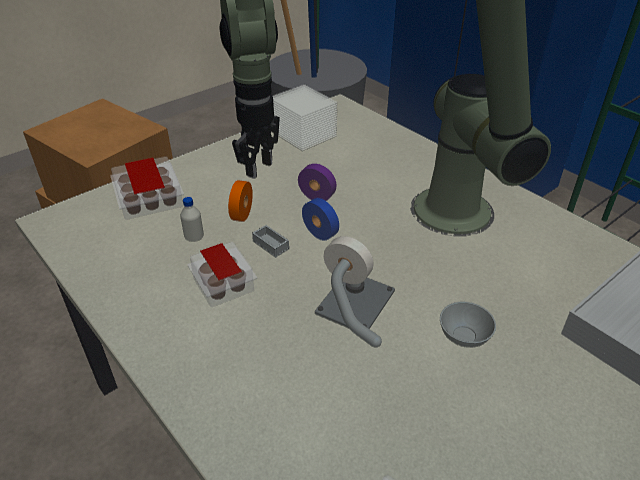

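Run:
```python
from h import *
from scipy.ndimage import map_coordinates,gaussian_filter
p=np.load("fit.npy"); th=p[2]; P0=p[:2]; u=np.array([np.cos(th),np.sin(th)]); n=np.array([-u[1],u[0]])
f,cx,cy,R,t=cam("top"); print("cam pos",(-R.T@t).round(3))
def prof(path,z,s,lat):
    g=gaussian_filter(cv2.imread(path).astype(float).mean(2),.5); X=np.array([np.r_[P0+a*u+lat*n,z] for a in s]); q=proj("top",X); return map_coordinates(g,[q[:,1],q[:,0]],order=1)
s=np.arange(.010,.045,.001)
for lat in(-.015,0.002,.016):
  v=prof("pics/top0.png",.15 if abs(lat)<.01 else .143,s,lat); print("collar lat",lat,[(round(a*1000),int(x)) for a,x in zip(s,v)])
s=np.arange(.015,.075,.001)
for lat in(-.012,0,.012):
  z=.128+np.sqrt(.055**2-lat**2)
  v=prof("pics/top_r2.png",z,s,lat); print("roll lat",lat,[(round(a*1000),int(x)) for a,x in zip(s,v)])
```

```text
cam pos [ 0.391 -0.035  1.434]
collar lat -0.015 [(10, 46), (11, 46), (12, 45), (13, 46), (14, 46), (15, 46), (16, 45), (17, 42), (18, 39), (19, 36), (20, 34), (21, 32), (22, 32), (23, 32), (24, 33), (25, 34), (26, 36), (27, 38), (28, 42), (29, 47), (30, 53), (31, 59), (32, 63), (33, 64), (34, 66), (35, 66), (36, 66), (37, 66), (38, 65), (39, 65), (40, 66), (41, 66), (42, 66), (43, 66), (44, 66)]
collar lat 0.002 [(10, 92), (11, 92), (12, 91), (13, 91), (14, 89), (15, 86), (16, 80), (17, 71), (18, 63), (19, 54), (20, 48), (21, 45), (22, 43), (23, 43), (24, 43), (25, 43), (26, 45), (27, 48), (28, 54), (29, 61), (30, 71), (31, 80), (32, 85), (33, 89), (34, 91), (35, 92), (36, 92), (37, 92), (38, 92), (39, 92), (40, 92), (41, 92), (42, 92), (43, 92), (44, 92)]
collar lat 0.016 [(10, 69), (11, 68), (12, 67), (13, 65), (14, 62), (15, 58), (16, 53), (17, 48), (18, 43), (19, 40), (20, 40), (21, 39), (22, 39), (23, 39), (24, 39), (25, 39), (26, 40), (27, 42), (28, 45), (29, 50), (30, 55), (31, 60), (32, 64), (33, 65), (34, 66), (35, 66), (36, 67), (37, 67), (38, 67), (39, 67), (40, 67), (41,
[... 1272 characters left out ...]
98), (70, 98), (71, 98), (72, 98), (73, 98), (74, 98)]
roll lat 0.012 [(15, 52), (16, 46), (17, 44), (18, 43), (19, 43), (20, 43), (21, 43), (22, 44), (23, 44), (24, 45), (25, 47), (26, 50), (27, 57), (28, 66), (29, 78), (30, 92), (31, 106), (32, 117), (33, 126), (34, 129), (35, 132), (36, 132), (37, 132), (38, 133), (39, 134), (40, 134), (41, 135), (42, 135), (43, 134), (44, 134), (45, 133), (46, 133), (47, 133), (48, 132), (49, 132), (50, 132), (51, 132), (52, 133), (53, 133), (54, 133), (55, 133), (56, 132), (57, 130), (58, 125), (59, 119), (60, 108), (61, 96), (62, 88), (63, 79), (64, 76), (65, 74), (66, 74), (67, 73), (68, 74), (69, 74), (70, 73), (71, 74), (72, 74), (73, 75), (74, 75)]
```

In the top view the roll's rear face is at s≈29.7 mm and the collar's front face at s≈29.6 mm on the model axis. The roll is flush against the collar, hanging free, and the other things look unmoved. Handing in.

```bash
python3 -c "
from cell import sign_off; print(sign_off())"
```

```text
the job is handed in; nothing more can be done
None
```

The white label roll is hanging on the dispenser's inner leg against the collar, and I handed the job in at about 34.5 s of the 72 s.

I pinched the roll from above, threaded it over the arm's free end, and slid it round both bends, turning it with the arm. I went in short steps and read the forces after each. I checked the fit by probing up and down at the outer leg, and sideways there and on the middle stretch.

**Forces:** almost every reading along the arm stayed near the roll's own weight. The highest were about 5 N of extra contact: once in the up-and-down probe at the outer leg, and once when the roll reached the collar. I eased that push off, lowered the roll until the rod carried it, then let go.

**Last checks:**
- **Seating:** in the top view, the roll's rear face and the collar's front face line up to within about 0.1 mm, so there is no visible gap.
- **Robot:** after letting go, the measured force was near zero and the gripper was well clear of the roll.
- **Other things on the table:** in the last scene picture they look unmoved. This was judged by eye. In the last top view the robot hides part of the muffin box.

**Disagreements:**
- The two cameras differed by up to about 2 mm on where the rod lies along the middle stretch. The sideways probe there sided with the scene camera, so I shifted the path about 1 mm to match.
- The collar contact came about 4 mm earlier than my rod model predicted. The final picture shows the collar itself sits about 3.6 mm further out than the model had it.

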